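# Hang the lift-off door on the measuring chamber

## Task

Hang the blue lift-off door back on the measuring chamber: take it from its rest, hold it standing open, lower its two sockets over the two upright pintles until it is fully down, and let go; then swing it gently shut until it rests against the door stop with its tongue under the yellow keeper. The pintle plate has been re-clamped somewhere in its slot, so find the pintles by feel, and do not force or knock the door against the chamber (stay under 35 N). Leave the other things on the bench where they are.

Things in the scene. Friction and masses are not known exactly. Their poses are not given: they have to be found in the camera images.
- chamber: measuring chamber, fixed: cream frame, clear walls, 236 wide (y -128 to 108), 160 deep, 160 high, front and top open (back wall 80). Origin: table height, middle of the front face; +x points in, -x out (roughly to the robot), +y along the front to the hinge. A dark pintle plate (26 wide, 8 thick, z 20-156, its face 14 mm behind the pintle axis) is clamped to the front near +y
- hinge_mark (a point): point over the outer end of the plate's slot, level with the lower pintle's foot: (-22,94,45) mm in the chamber's frame, same axes. The real pintle axis (both pintles, one vertical line) has the same x but lies 4 to 24 mm from here towards chamber -y: the plate is clamped elsewhere in its slot each time, unmeasured, and holds firm. Pintles: brass, upright, 8 diameter, 20 long, flat-topped
- upper_mark (a point): the same for the upper pintle, (-22,94,125) mm in the chamber's frame. Lower pintle foot z 45, top z 65; upper foot z 125, top z 145. Each stands on an arm 16 wide (y), 8 thick, reaching 7 mm in front of the axis; the upper arm's underside is z 117. So the lower socket must first go in between the arms, level, from the front or side, then down
- stop_mark (a point): middle of the rubber face of the door stop on the free side, (-17,-58,90) mm in the chamber's frame, same axes: a jamb 14 wide, z 30-150, which the shut door's leaf rests against
- keeper_mark (a point): middle of the underside of the yellow keeper lip, (-22,-100,106) mm in the chamber's frame: lip 32 wide (y), 34 out from the front, 8 thick. The shut door's tongue lies under it, so the door cannot be lowered on while shut; 0.4 rad or more open is clear of it
- door_tab (a point): centre of the black grip tab on top of the door: 10 thick (x), 40 long (y), 31 high; its foot is the leaf's top edge. Door axes: -y from hinge to free edge, x through its thickness, z up; hinge axis 60 mm from here in +y. Door 0.28-0.55 kg, balanced within 15 mm of the tab. Seated: this point is 181 mm above the table. Door yaw equals chamber yaw when shut, 1.57 less when square open
- door_socket (a point): point on the door's hinge axis at the underside of the lower brass socket, 136 mm below the tab centre; same axes. Sockets: 18 outside, 11 bore, open through, 22 high. Seated: it is at the height of hinge_mark
- door_upper (a point): the same at the underside of the upper socket, 80 mm above door_socket, on the same axis; its top is 18 mm below the leaf's top edge
- door_edge (a point): middle of the door's free edge, 150 mm from the hinge axis. Blue leaf with clear window: 10 thick, 12 to 150 mm from the axis, 135 high, its lower edge 15 mm below door_socket. Seated: lower edge 30 and top edge 165 mm above the table. It turns freely and stays where it is left
- door_tongue (a point): middle of the steel tongue at the free edge, 165 mm from the hinge axis; 8 thick, 10 high, tip 180 mm from the axis
- rest: grey slotted rest, fixed, 100 x 160 mm, in which the door stands; origin under its middle at table height. Slot along its y (-75 to 45), 13.6 wide, floor at 20, cheeks to 50 mm high; the door's axes lie along the rest's. Lift the door straight up 35 mm or more to free it
- ring_gauge_mid (a point): bystander: steel ring gauge, 52 diameter, 18 high, lying flat; its centre
- gauge_case_mid (a point): bystander: wooden gauge-block case 100 x 150 x 42; its middle
- plug_gauge_mid (a point): bystander: red-handled plug gauge lying, 115 long, 26 thick; its middle
- sample_tray_mid (a point): bystander: blue tray of turned samples 130 x 190 x 44; its middle
- screwdriver_grip (a point): bystander: screwdriver lying, 170 long, handle about 30 thick; point on its handle
- spray_mid (a point): bystander: white bottle with blue cap, 52 diameter, 150 high; its middle
- pen_cup_mid (a point): bystander: black cup 72 diameter, 90 high; its middle
There are look-alikes about, which are no part of the job. There is more than one size of the part that bears door_tab; the job needs the middle-sized.

How it is judged:
On the way, in this order (a step that is already met when the one before it is completed fails the run):
1. the door hangs fully down and upright on both pintles (z of door_socket in the frame of hinge_mark between -0.003 and 0.003 m and x of door_socket in the frame of hinge_mark between -0.004 and 0.004 m and y of door_socket in the frame of hinge_mark between -0.028 and 0 m and angle between door_tab's own z axis and vertical below 0.05 rad), for 0.3 s.
2. the hung door is swung shut (all of step 1 and angle between the y axis of door_tab and the y axis of chamber, either way round below 0.05 rad and y of door_tongue in the frame of chamber below -0.06 m), for 0.2 s.
At the end, for the whole second after the job is handed in: The door is fully down on both pintles (lower socket within 3 mm of seated height; from the hinge mark at most 4 mm in the chamber's x, 0 to 28 mm towards its -y), upright within 0.05 rad, shut within 0.05 rad of the chamber's front with its tongue at the keeper, let go and at rest (all of step 2 and linear speed of door below 0.02 m/s and angular speed of door below 0.1 rad/s); the robot touches nothing.
It fails at once if the door is forced or knocked against the chamber or its pintles (more than 35 N) (contact force between door and chamber above 35 N).
It fails at once if the robot pushes or knocks the chamber (more than 35 N) (contact force between any of the fingers, the arm and chamber above 35 N).
It fails at once if a bystander is moved more than 30 mm (distance of any of ring_gauge_mid, gauge_case_mid, plug_gauge_mid, sample_tray_mid, screwdriver_grip, spray_mid, pen_cup_mid from where it was at the start of the episode above 0.03 m).
It also fails if it takes over 69 s, if anything falls off the work surface, if the arm or the gripper's body presses on something with over 40 N, if the wrist force passes 120 N, or if a joint passes its speed limit or range.

## Robot

A 6-joint arm with a two-finger parallel gripper is mounted at the origin on the work surface. World frame = base frame: x ahead of the robot, y to its left, z up, the work surface at z = 0. Lengths are in m, angles in rad, forces in N, time in s.
With the tool pointing down it reaches from about 0.25 to 0.775 m from the base axis. Payload 8.9 kg.
Tool frame: the origin (TCP) lies on the front face of the gripper's body, between the roots of the fingers; the fingertips stand 73 mm ahead of it and the grasp point (between the pads) lies 54 mm ahead of it; z points along the fingers, y is the direction in which the jaws open and shut (so a half turn about z gives the same grasp; the last joint's range is limited). The gripper opens to 85 mm and grips with 20 to 120 N. Pads are 22 mm wide; open, the fingers measure 114 mm over their backs; the gripper's body (76 mm by 85 mm) begins 54 mm behind the grasp point. The pads swing forward as they close: fully open they stand 13 mm farther back than shut.
Start: joints at [-1.326, 0.291, -0.153, 1.127, 0, 1.431], TCP at [0.197, -0.487, 0.304] pointing down, gripper open.
Joint ranges: [-2.52, 2.52], [-0.91, 1.74], [-1.3, 1.37], [-1.96, 2.02], [-1.52, 1.47], [-3.14, 3.14]. Speed limits (rad/s): [2.22, 2.22, 2.79, 3.14, 3.14, 3.14].

## Interface

Orientations are given as a rotation vector (axis times angle).
In Python, from station import bot, grab_frame, finder gives the robot as it stands.
- The arm moves only by the tool jog_arm, never from a script. Its argument "commands" is a list of rows, each an object of numbers: "dx", "dy", "dz": the shift along the tool's x, y, z in mm; "rx", "ry", "rz": the turn, a rotation vector about the tool's x, y, z in rad; "grip": the finger opening in mm, from 0 to 85.4. A call has 1 to 20 rows; each row is the pose to reach, as a shift and turn from the pose commanded when the call began, along the tool's axes at that moment; what a row does not reach only later rows make up. A row lasts 1/8 s, in which the tool goes at most 62.5 mm and 10.7 degrees, less where a joint would pass 70% of its speed; a pose out of reach is approached as far as the arm can. A call with a gripper value outside its range is refused whole. The fingers move at their own pace and stop on an object; the grip force is fixed at half the most. Time passes only in rows, so rows that repeat a pose let the fingers close. It gives the time, the measured TCP pose, the force and the opening at its end, in the units of the state.
- bot.sense(): the state, without advancing time (a new reading comes with each control period).
- grab_frame(name): name is "scene" or "top"; returns a dict with "img" (420x560x3 uint8, red, green, blue), "z_map" (420x560 float32, m along the optical axis (not along the pixel's ray), 0 where there is no reading), "fx", "fy", "cx", "cy" (pixels), "dist" ([k1, k2, p1, p2, k3] as OpenCV has them; the pictures are not rectified), "rvec" (rotation vector, rad) and "tvec" (3), from world to camera coordinates, as OpenCV has them. Camera axes: x right, y down, z forward; pixel columns grow to the right and rows downward; lengths in m; the calibration is good to about 2 mm. A picture is of the moment at which its call begins.
- bot.sign_off(): hands the job in, once; it reports no verdict.
Trained networks look in the newest picture that a camera, given by its name, has taken for a name from the list of things; names that differ only in an ending like _2 or _b are one class to them, and where a whole thing is asked for, a point or a joint stands for the part that bears it (a point fixed in the world has none). Each returns a list of dicts, best first, with "p" (0 to 1); they miss things now and then, are a little off and sometimes report something else, mostly with a low value. They report only what shows in the picture. A call takes as long as a camera call. They do not tell look-alikes from the thing itself.
- finder.search_frame(camera, name): "centre" ([x, y, z] in m, in the coordinates of the camera as it stood for that picture, good to about 4 mm: the middle of the surface that is visible of it).
- finder.silhouettes(camera, name): "mask" (420x560 bool, what is visible of it).
The state is a dict: "time_s": time; "q": joint angles; "qvel": joint speeds; "tau": joint torques, N m; "tool_pos": TCP position; "orientation": TCP orientation; "force": force on the tool from outside, world axes, zero at the start; "torque": the same for the moment, N m; "gripper_width": opening from 0.0 (shut) to 1.0 (fully open).
Only numpy, scipy, OpenCV 4.12 (cv2) and the standard library are available. Lean on these libraries where they do the work, as an engineer would, in place of code of your own. Each camera call takes 0.05 s, during which the arm holds its last target.

## Working session

There is one attempt and no reset: what is moved stays moved. The work goes in short steps, Python scripts to look and compute and a tool call to move; the robot and the scene stay as the last step left them, time stands still between calls to the robot, and variables do not carry over. Pictures are saved under pics/ and viewed, and the job is handed in when it is done.

Besides the shell and the picture viewer there is one more tool, called after "Emit:" as name(argument=value, ...), one argument or row to a line, values as JSON. jog_arm: Moves the arm, as the interface text tells. Its arguments: {"type":"object","properties":{"commands":{"type":"array"}},"required":["commands"]}

```bash
ls; mkdir -p pics; cat > h.py <<'E'
import numpy as np, cv2
from station import bot, grab_frame, finder
def cam(f):
    R=cv2.Rodrigues(np.array(f['rvec'],float))[0]; return R,np.array(f['tvec'],float).ravel()
def K(f): return np.array([[f['fx'],0,f['cx']],[0,f['fy'],f['cy']],[0,0,1.]])
def c2w(f,p):
    R,t=cam(f); return (np.asarray(p)-t)@R
def cloud(f):
    z=f['z_map']; h,w=z.shape
    uu,vv=np.meshgrid(np.arange(w),np.arange(h))
    pts=np.stack([uu,vv],-1).reshape(-1,1,2).astype(np.float64)
    n=cv2.undistortPoints(pts,K(f),np.array(f['dist'],float)).reshape(h,w,2)
    P=np.dstack([n[...,0]*z,n[...,1]*z,z]).astype(float)
    W=c2w(f,P.reshape(-1,3)).reshape(h,w,3); W[z<=0]=np.nan
    return W
def proj(f,p):
    return cv2.projectPoints(np.asarray(p,float).reshape(-1,1,3),np.array(f['rvec'],float),np.array(f['tvec'],float),K(f),np.array(f['dist'],float))[0].reshape(-1,2)
def save(f,n,s=1.4):
    im=cv2.cvtColor(f['img'],cv2.COLOR_RGB2BGR); im=cv2.resize(im,None,fx=s,fy=s,interpolation=cv2.INTER_CUBIC); cv2.imwrite('pics/'+n+'.png',im)
E
python3 - <<'E'
from h import *
import pickle
for c in ['scene','top']:
    f=grab_frame(c); save(f,c+'0'); pickle.dump(f,open(c+'0.pkl','wb'))
    for n in ['chamber','door_tab','rest','door_socket','door_upper','door_edge','door_tongue','hinge_mark','stop_mark','keeper_mark']:
        try:
            for d in finder.search_frame(c,n): print(c,n,round(d['p'],2),c2w(f,d['centre']).round(4))
        except Exception as e: print(c,n,e)
print(bot.sense())
E
```

```text
pics
scene chamber 0.59 [0.7272 0.1207 0.0495]
scene door_tab 0.93 [ 0.6389 -0.1645  0.1081]
scene door_tab 0.73 [ 0.2079 -0.265   0.1123]
scene door_tab 0.56 [ 0.4122 -0.1817  0.054 ]
scene rest 0.87 [ 0.6468 -0.1444  0.0194]
scene rest 0.27 [ 0.4938 -0.4632  0.0634]
scene door_socket 0.94 [ 0.6378 -0.1678  0.1091]
scene door_socket 0.93 [ 0.2086 -0.2531  0.1124]
scene door_socket 0.56 [ 0.4114 -0.1815  0.0548]
scene door_upper 0.96 [ 0.2101 -0.257   0.1092]
scene door_upper 0.81 [ 0.6351 -0.1667  0.1063]
scene door_upper 0.66 [0.7296 0.119  0.0489]
scene door_upper 0.65 [0.4391 0.4207 0.0827]
scene door_upper 0.63 [ 0.4107 -0.1843  0.0574]
scene door_edge 0.87 [ 0.6424 -0.1667  0.1085]
scene door_edge 0.71 [ 0.2135 -0.259   0.1092]
scene door_edge 0.58 [ 0.4149 -0.1796  0.0577]
scene door_tongue 0.95 [ 0.2112 -0.2561  0.1098]
scene door_tongue 0.86 [ 0.6389 -0.1638  0.1083]
scene door_tongue 0.8 [ 0.4083 -0.1838  0.0555]
scene hinge_mark 0.89 [0.7269 0.12   0.0472]
scene stop_mark 0.72 [0.7262 0.1185 0.0482]
scene keeper_mark 0.66 [0.7268 0.1165 0.0488]
top chamber 0.72 [0.7226 0.1
[... 954 characters left out ...]
46]
top keeper_mark 0.67 [0.7168 0.1352 0.0213]
{'time_s': 1.1, 'q': array([-1.32631498e+00,  2.90689666e-01, -1.53415586e-01,  1.12670867e+00,
        1.24188182e-05,  1.43149171e+00]), 'qvel': array([ 0.00022324, -0.00057498, -0.00017783, -0.00061899, -0.00082244,
       -0.00131001]), 'tau': array([ 9.36032775e-04, -5.37038219e+01,  3.31643021e+01,  1.70094670e-03,
       -4.18825346e-05, -1.93633286e-05]), 'tool_pos': array([ 0.19657917, -0.48679548,  0.30390465]), 'orientation': array([-3.08391073e+00, -5.99153126e-01, -1.80273818e-05]), 'force': array([-0.82332826,  0.11291453,  0.25027833]), 'torque': array([-0.01534622,  0.00861206,  0.0319528 ]), 'gripper_width': 0.9960731099826969}
```

View pics/scene0.png

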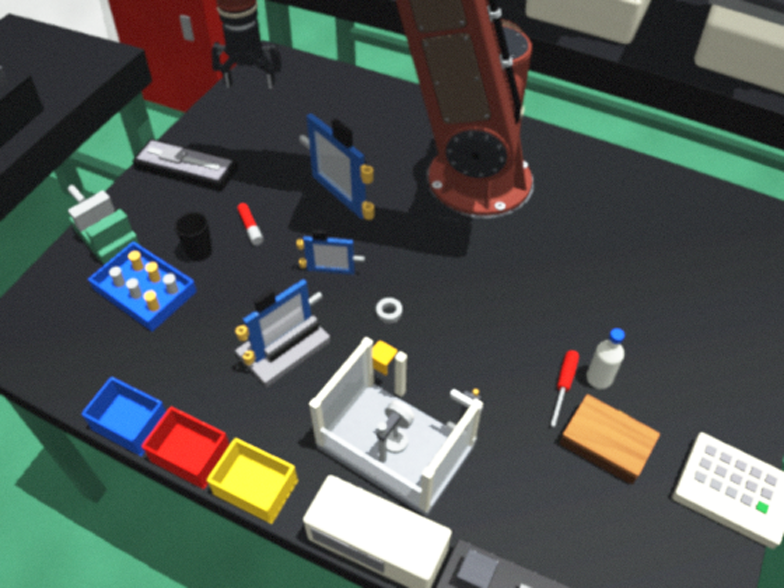

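View pics/top0.png

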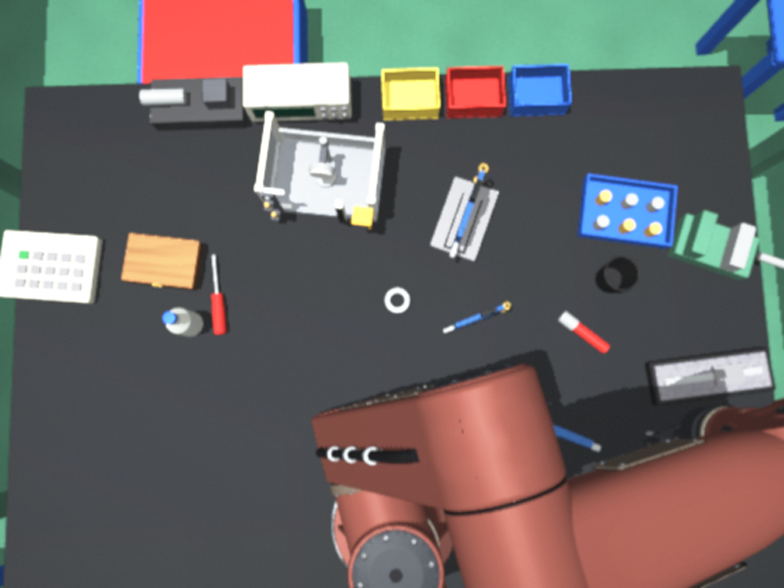

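```bash
python3 - <<'E'
from h import *
import pickle
T=pickle.load(open('top0.pkl','rb'));S=pickle.load(open('scene0.pkl','rb'))
def crop(f,x0,x1,y0,y1,s,n):
    im=cv2.cvtColor(f['img'][y0:y1,x0:x1],cv2.COLOR_RGB2BGR); cv2.imwrite(f'pics/{n}.png',cv2.resize(im,None,fx=s,fy=s,interpolation=cv2.INTER_CUBIC))
crop(T,170,290,70,170,6,'tc'); crop(T,300,365,110,195,7,'td')
crop(S,215,350,235,365,5,'sc'); crop(S,160,245,195,275,7,'sd')
print(T['fx'],S['fx'],(-cam(T)[0].T@cam(T)[1]),(-cam(S)[0].T@cam(S)[1]))
W=cloud(T)
for (u,v) in [(195,140),(190,100),(270,100),(265,150),(230,155),(258,155),(194,147),(240,150),(230,95),(334,150),(345,121),(325,178),(332,155)]:
    print(u,v,W[v,u].round(4))
E
```

```text
495.1198253635778 535.3153506742875 [ 0.28590613 -0.00396849  1.46605012] [1.28412722 0.39041328 1.22935696]
195 140 [0.6524 0.2178 0.1482]
190 100 [0.7637 0.2295 0.1569]
270 100 [0.7561 0.0093 0.1591]
265 150 [0.6263 0.0275 0.118 ]
230 155 [ 0.644   0.1368 -0.0011]
258 155 [0.6142 0.0476 0.1111]
194 147 [0.6374 0.2235 0.131 ]
240 150 [0.6225 0.0955 0.1409]
230 95 [0.8043 0.1266 0.0773]
334 150 [ 0.611  -0.1603  0.1567]
345 121 [ 0.7386 -0.2161  0.0035]
325 178 [ 0.5468 -0.1391  0.0922]
332 155 [ 0.5982 -0.1547  0.1528]
```

```bash
python3 -c "
import cv2,numpy as np
a=[cv2.imread(f'pics/{n}.png') for n in ['tc','td','sc','sd']]
for i in a: print(i.shape)
"
```

```text
(600, 720, 3)
(595, 455, 3)
(650, 675, 3)
(560, 595, 3)
```

View pics/tc.png

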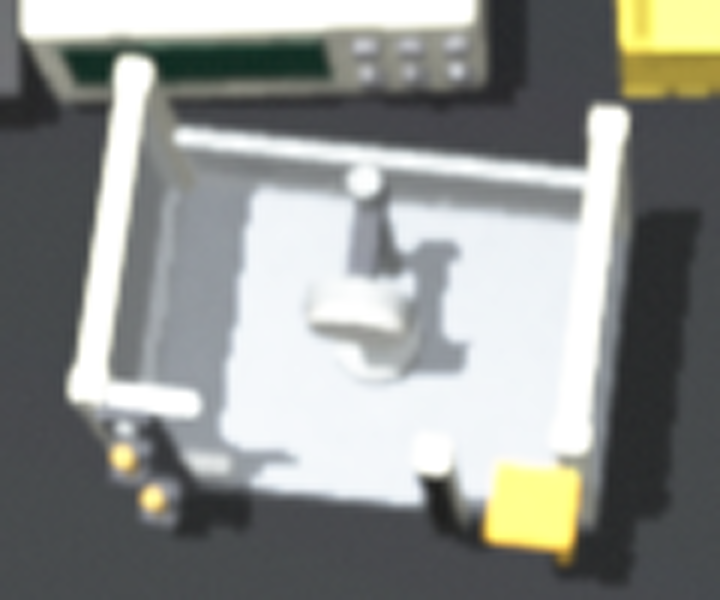

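View pics/sc.png

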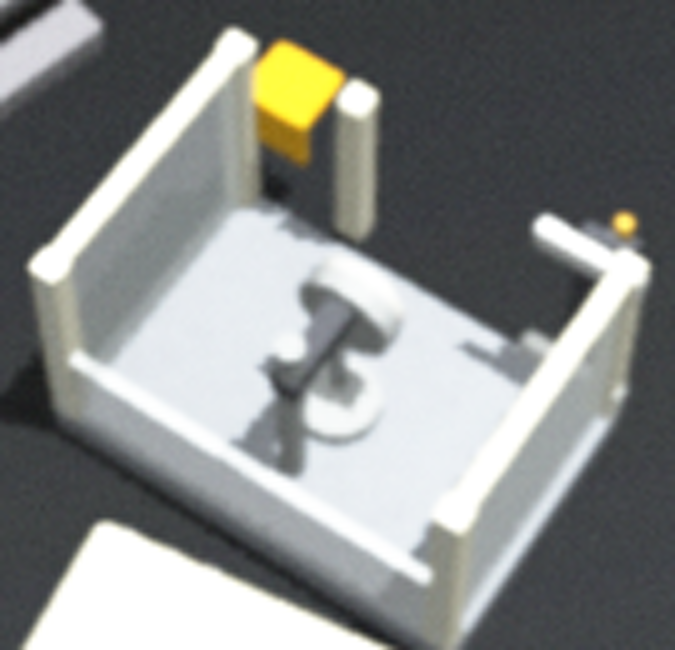

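View pics/td.png

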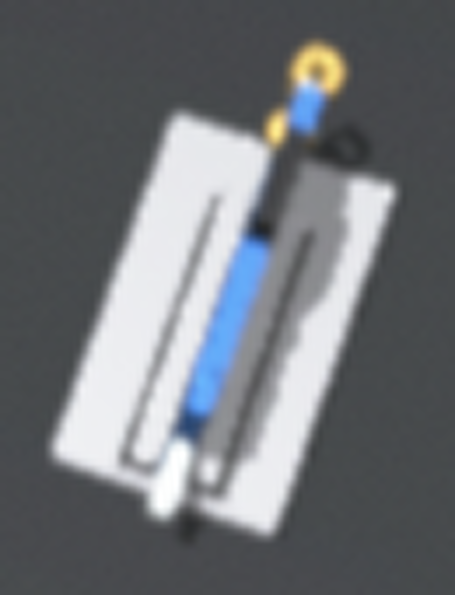

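View pics/sd.png

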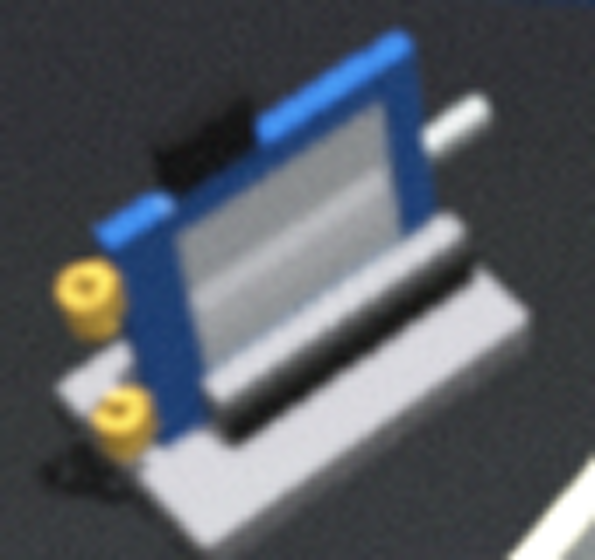

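```bash
cat > fit.py <<'E'
from h import *
import pickle
from scipy.optimize import least_squares
T=pickle.load(open('top0.pkl','rb'));S=pickle.load(open('scene0.pkl','rb'))
def px(f,c):
    x0,y0,s=dict(tc=(170,70,6),td=(300,110,7),sc=(215,235,5),sd=(160,195,7))[f]
    return np.array([x0+(c[0]+.5)/s-.5,y0+(c[1]+.5)/s-.5])
def tf(p,q):
    c,s=np.cos(p[2]),np.sin(p[2]); q=np.array(q,float)
    return np.array([p[0]+c*q[0]-s*q[1],p[1]+s*q[0]+c*q[1],q[2]])
def fit(obs,p0):
    def r(p,o=obs):
        return np.concatenate([proj(T if k[0]=='t' else S,tf(p,q))[0]-px(k,c) for k,c,q in o])
    s=least_squares(r,p0,loss='soft_l1',f_scale=1.)
    for (k,c,q),e in zip(obs,r(s.x).reshape(-1,2)): print(k,c,q,e.round(2))
    print(s.x.round(4)); return s.x
mm=1e-3
C=[('tc',(500,462),(0,-.084,.114)),('tc',(582,470),(0,-.116,.114)),('tc',(570,550),(-.034,-.116,.114)),('tc',(485,540),(-.034,-.084,.114)),
('sc',(285,40),(-.034,-.116,.114)),('sc',(345,75),(-.034,-.084,.114)),('sc',(305,125),(0,-.084,.114)),('sc',(255,90),(0,-.116,.114)),
('tc',(157,60),(.16,.108,.16)),('tc',(66,396),(0,.108,.16)),('tc',(628,108),(.16,-.128,.16)),('tc',(590,452),(0,-.128,.16)),
('sc',(222,32),(0,-.128,.16)),('sc',(30,268),(.16,-.128,.16)),('sc',(652,262),(0,.108,.16)),('sc',(450,530),(.16,.108,.16))]
c=fit(C,[.65,.12,-.1])
np.save('chamber.npy',c)
# pintle tops
for k,q,z in [('tc',(122,457),.145),('tc',(152,498),.065),('sc',(625,220),.145)]:
    s=least_squares(lambda y: proj(T if k[0]=='t' else S,tf(c,(y[1],y[0],z)))[0]-px(k,q),[.08,-.022]).x
    print(k,q,'y,x in chamber',s.round(4))
print('door')
D=[('td',(319,70),(0,.06,.137)),('td',(277,128),(0,.06,.057)),('td',(192,416),(0,-.09,.155)),('sd',(90,282),(0,.06,.137)),('sd',(124,407),(0,.06,.057)),
('sd',(401,36),(0,-.09,.155)),('sd',(108,240),(0,.048,.155))]
d=fit(D,[.62,-.165,-.3]); np.save('door.npy',d)
E
python3 fit.py
```

```text
tc (500, 462) (0, -0.084, 0.114) [-0.45  0.88]
tc (582, 470) (0, -0.116, 0.114) [-2.77  0.79]
tc (570, 550) (-0.034, -0.116, 0.114) [-2.19 -0.74]
tc (485, 540) (-0.034, -0.084, 0.114) [ 0.6  -0.32]
sc (285, 40) (-0.034, -0.116, 0.114) [0.26 1.18]
sc (345, 75) (-0.034, -0.084, 0.114) [-1.25  0.07]
sc (305, 125) (0, -0.084, 0.114) [-0.91 -0.52]
sc (255, 90) (0, -0.116, 0.114) [-1.47  0.44]
tc (157, 60) (0.16, 0.108, 0.16) [-6.23  0.08]
tc (66, 396) (0, 0.108, 0.16) [ 0.88 -0.01]
tc (628, 108) (0.16, -0.128, 0.16) [0.13 1.09]
tc (590, 452) (0, -0.128, 0.16) [-0.25  0.05]
sc (222, 32) (0, -0.128, 0.16) [ 0.71 -0.76]
sc (30, 268) (0.16, -0.128, 0.16) [-1.24 -0.83]
sc (652, 262) (0, 0.108, 0.16) [-1.51  0.35]
sc (450, 530) (0.16, 0.108, 0.16) [1.55 0.2 ]
[ 0.6474  0.1456 -0.1413]
tc (122, 457) y,x in chamber [ 0.0845 -0.022 ]
tc (152, 498) y,x in chamber [ 0.0844 -0.0215]
sc (625, 220) y,x in chamber [ 0.0853 -0.0238]
door
td (319, 70) (0, 0.06, 0.137) [-1.28  0.45]
td (277, 128) (0, 0.06, 0.057) [1.23 0.5 ]
td (192, 416) (0, -0.09, 0.155) [ 0.42 -0.19]
sd (90, 282) (0, 0.06, 0.137) [-0.23  0.71]
sd (124, 407) (0, 0.06, 0.057) [-0.32  0.52]
sd (401, 36) (0, -0.09, 0.155) [ 0.78 -0.14]
sd (108, 240) (0, 0.048, 0.155) [-0.07 -0.14]
[ 0.6441 -0.1724 -1.9336]
```

```bash
sed -i "s/('tc',(582,470),(0,-.116,.114)),('tc',(570,550),(-.034,-.116,.114)),//; s/(157,60)/(117,58)/; s/('td',(277,128),(0,.06,.057)),//" fit.py
cat >> fit.py <<'E'
# overlay
def ov(f,n,pts,x0,y0,x1,y1,s):
    im=cv2.cvtColor(f['img'][y0:y1,x0:x1],cv2.COLOR_RGB2BGR); im=cv2.resize(im,None,fx=s,fy=s,interpolation=cv2.INTER_CUBIC)
    for a,b in pts:
        A,B=[tuple(int(round(v)) for v in (proj(f,q)[0]-[x0,y0]+.5)*s-.5) for q in (a,b)]
        cv2.line(im,A,B,(0,0,255) ,1)
    cv2.imwrite(f'pics/{n}.png',im)
def box(p,x0,x1,y0,y1,z0,z1):
    v=[tf(p,(x,y,z)) for x in(x0,x1) for y in(y0,y1) for z in(z0,z1)]
    return [(v[i],v[j]) for i in range(8) for j in range(i+1,8) if bin(i^j).count('1')==1]
L=box(c,0,.16,-.128,.108,0,.16)+box(c,-.034,0,-.116,-.084,.106,.114)+box(c,-.026,-.018,.080,.088,.125,.145)+box(c,-.026,-.018,.080,.088,.045,.065)+box(c,-.017,0,-.065,-.051,.03,.15)
M=box(d,-.005,.005,-.09,.048,.02,.155)+box(d,-.005,.005,-.02,.02,.155,.186)+box(d,-.009,.009,.051,.069,.115,.137)+box(d,-.009,.009,.051,.069,.035,.057)+box(d,-.05,.05,-.08,.08,0,.02)
ov(T,'otc',L,170,70,290,170,6);ov(S,'osc',L,215,235,350,365,5)
ov(T,'otd',M,300,110,365,195,7);ov(S,'osd',M,160,195,245,275,7)
a,b=[cv2.imread(f'pics/{n}.png') for n in('otd','osd')]
h=max(a.shape[0],b.shape[0]); o=np.zeros((h,a.shape[1]+b.shape[1],3),np.uint8); o[:a.shape[0],:a.shape[1]]=a;o[:b.shape[0],a.shape[1]:]=b
cv2.imwrite('pics/od.png',cv2.resize(o,None,fx=.75,fy=.75))
a,b=[cv2.imread(f'pics/{n}.png') for n in('otc','osc')]
o=np.zeros((650,1395,3),np.uint8); o[:600,:720]=a;o[:,720:]=b
cv2.imwrite('pics/oc.png',cv2.resize(o,None,fx=.57,fy=.57))
E
python3 fit.py
```

```text
tc (500, 462) (0, -0.084, 0.114) [-0.79  0.86]
tc (485, 540) (-0.034, -0.084, 0.114) [ 0.26 -0.34]
sc (285, 40) (-0.034, -0.116, 0.114) [0.57 1.35]
sc (345, 75) (-0.034, -0.084, 0.114) [-0.93  0.23]
sc (305, 125) (0, -0.084, 0.114) [-0.57 -0.36]
sc (255, 90) (0, -0.116, 0.114) [-1.14  0.61]
tc (117, 58) (0.16, 0.108, 0.16) [0.01 0.46]
tc (66, 396) (0, 0.108, 0.16) [0.52 0.05]
tc (628, 108) (0.16, -0.128, 0.16) [-0.28  1.05]
tc (590, 452) (0, -0.128, 0.16) [-0.6   0.02]
sc (222, 32) (0, -0.128, 0.16) [ 1.03 -0.58]
sc (30, 268) (0.16, -0.128, 0.16) [-0.85 -0.58]
sc (652, 262) (0, 0.108, 0.16) [-1.08  0.47]
sc (450, 530) (0.16, 0.108, 0.16) [2.07 0.38]
[ 0.6474  0.1466 -0.1402]
tc (122, 457) y,x in chamber [ 0.0835 -0.0218]
tc (152, 498) y,x in chamber [ 0.0835 -0.0213]
sc (625, 220) y,x in chamber [ 0.0843 -0.0236]
door
td (319, 70) (0, 0.06, 0.137) [-0.94  0.63]
td (192, 416) (0, -0.09, 0.155) [ 0.38 -0.14]
sd (90, 282) (0, 0.06, 0.137) [-0.42  0.43]
sd (124, 407) (0, 0.06, 0.057) [-0.51  0.24]
sd (401, 36) (0, -0.09, 0.155) [ 0.84 -0.17]
sd (108, 240) (0, 0.048, 0.155) [-0.24 -0.4 ]
[ 0.6437 -0.1729 -1.941 ]
```

View pics/od.png

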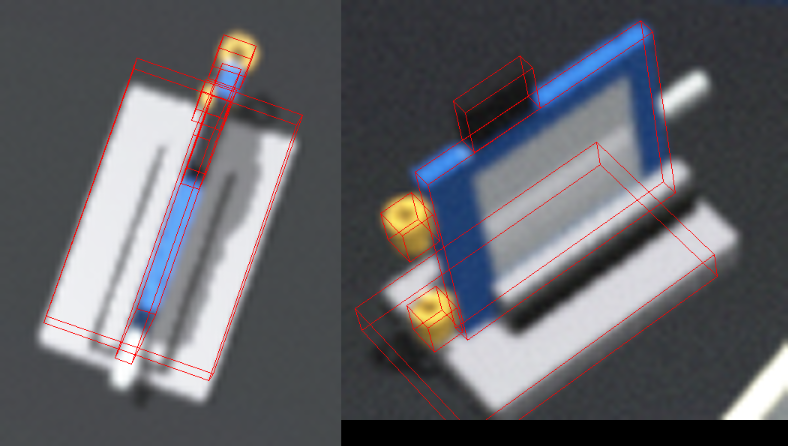

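View pics/oc.png

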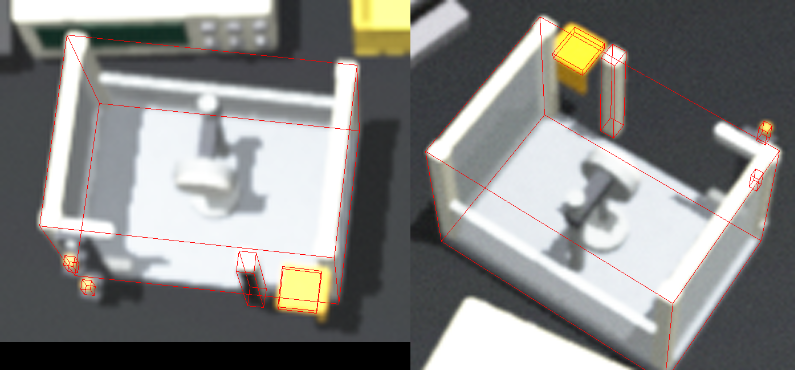

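```bash
cat >> h.py <<'E'
from scipy.spatial.transform import Rotation as Ro
def pose():
    s=bot.sense(); return np.array(s['tool_pos']),Ro.from_rotvec(s['orientation']).as_matrix(),s
def R_for(dyaw,flip=1):
    # tool z down, tool y along +-door x axis
    y=flip*np.array([np.cos(dyaw),np.sin(dyaw),0]); z=np.array([0,0,-1.]); x=np.cross(y,z)
    return np.stack([x,y,z],1)
def cmd(pos,Rt):
    p,R,s=pose(); d=R.T@(np.asarray(pos)-p)*1000; r=Ro.from_matrix(R.T@Rt).as_rotvec()
    return dict(d=d.round(1),r=r.round(4))
E
python3 - <<'E'
from h import *
p,R,s=pose(); print(R.round(3), s['q'].round(3))
d=np.load('door.npy')
for f in (1,-1): print(f,cmd([d[0],d[1],.24],R_for(d[2],f)), np.degrees(np.arctan2(*R_for(d[2],f)[1::-1,1])))
E
```

```text
[[ 0.927  0.374  0.   ]
 [ 0.374 -0.927  0.   ]
 [ 0.    -0.    -1.   ]] [-1.326  0.291 -0.153  1.127  0.     1.431]
1 {'d': array([ 532.1, -123.6,   63.9]), 'r': array([-0.    , -0.    ,  0.7539])} -111.2082588485061
-1 {'d': array([ 532.1, -123.6,   63.9]), 'r': array([ 0.    , -0.    , -2.3877])} 68.7917411514939
```

Emit:
jog_arm(
  commands=[
    {"dx": 532,"dy": -124,"dz": 0,"rz": -2.388,"grip": 50},
    {"dx": 532,"dy": -124,"dz": 0,"rz": -2.388},
    {"dx": 532,"dy": -124,"dz": 0,"rz": -2.388},
    {"dx": 532,"dy": -124,"dz": 0,"rz": -2.388},
    {"dx": 532,"dy": -124,"dz": 0,"rz": -2.388},
    {"dx": 532,"dy": -124,"dz": 0,"rz": -2.388},
    {"dx": 532,"dy": -124,"dz": 0,"rz": -2.388},
    {"dx": 532,"dy": -124,"dz": 0,"rz": -2.388},
    {"dx": 532,"dy": -124,"dz": 0,"rz": -2.388},
    {"dx": 532,"dy": -124,"dz": 0,"rz": -2.388},
    {"dx": 532,"dy": -124,"dz": 0,"rz": -2.388},
    {"dx": 532,"dy": -124,"dz": 0,"rz": -2.388},
    {"dx": 532,"dy": -124,"dz": 0,"rz": -2.388},
    {"dx": 532,"dy": -124,"dz": 0,"rz": -2.388},
    {"dx": 532,"dy": -124,"dz": 0,"rz": -2.388},
  ],
)

```text
validation failed for argument at $.co...
```

Emit:
jog_arm(
  commands=[
    {"dx": 532,"dy": -124,"dz": 0,"rx": 0,"ry": 0,"rz": -2.388,"grip": 50},
  ],
)

```text
time_s: 1.23
tool_pos: [0.2464, -0.4525, 0.3037]
orientation: [3.014, 0.882, -0.001]
force: [0.7, 0.3, -0.1]
gripper_width: 0.816
```

```bash
python3 - <<'E'
from h import *
d=np.load('door.npy')
print(cmd([d[0],d[1],.304],R_for(d[2],-1)))
E
```

```text
{'d': array([485.4, -21.3,  -0.7]), 'r': array([-6.0000e-04,  1.3000e-03, -2.2021e+00])}
```

Emit:
jog_arm(
  commands=[
    {"dx": 485,"dy": -21,"dz": 0,"rx": 0,"ry": 0,"rz": -2.202,"grip": 50},
    {"dx": 485,"dy": -21,"dz": 0,"rx": 0,"ry": 0,"rz": -2.202,"grip": 50},
    {"dx": 485,"dy": -21,"dz": 0,"rx": 0,"ry": 0,"rz": -2.202,"grip": 50},
    {"dx": 485,"dy": -21,"dz": 0,"rx": 0,"ry": 0,"rz": -2.202,"grip": 50},
    {"dx": 485,"dy": -21,"dz": 0,"rx": 0,"ry": 0,"rz": -2.202,"grip": 50},
    {"dx": 485,"dy": -21,"dz": 0,"rx": 0,"ry": 0,"rz": -2.202,"grip": 50},
    {"dx": 485,"dy": -21,"dz": 0,"rx": 0,"ry": 0,"rz": -2.202,"grip": 50},
    {"dx": 485,"dy": -21,"dz": 0,"rx": 0,"ry": 0,"rz": -2.202,"grip": 50},
    {"dx": 485,"dy": -21,"dz": 0,"rx": 0,"ry": 0,"rz": -2.202,"grip": 50},
    {"dx": 485,"dy": -21,"dz": 0,"rx": 0,"ry": 0,"rz": -2.202,"grip": 50},
    {"dx": 485,"dy": -21,"dz": 0,"rx": 0,"ry": 0,"rz": -2.202,"grip": 50},
    {"dx": 485,"dy": -21,"dz": 0,"rx": 0,"ry": 0,"rz": -2.202,"grip": 50},
    {"dx": 485,"dy": -21,"dz": 0,"rx": 0,"ry": 0,"rz": -2.202,"grip": 50},
  ],
)

```text
time_s: 2.85
tool_pos: [0.6443, -0.1709, 0.3038]
orientation: [-0.577, -3.088, -0.0]
force: [-0.1, 0.1, 0.3]
gripper_width: 0.583
```

```bash
python3 - <<'E'
from h import *
import pickle
d=np.load('door.npy')
p,R,s=pose(); print(s['q'].round(3),p.round(4)); print(cmd([d[0],d[1],.230],R_for(d[2],-1)))
for c in('scene','top'):
    f=grab_frame(c); pickle.dump(f,open(c+'1.pkl','wb'))
    x0,x1,y0,y1=(140,280,120,290) if c=='scene' else (280,400,90,220)
    im=cv2.cvtColor(f['img'][y0:y1,x0:x1],cv2.COLOR_RGB2BGR); cv2.imwrite(f'pics/{c}1.png',cv2.resize(im,None,fx=3.5,fy=3.5,interpolation=cv2.INTER_CUBIC))
E
```

```text
[-0.369  0.572  0.285  1.284 -0.     0.   ] [ 0.6443 -0.1709  0.3038]
{'d': array([-0.1, -2.1, 73.8]), 'r': array([-0.    , -0.0002,  0.0009])}
```

View pics/scene1.png

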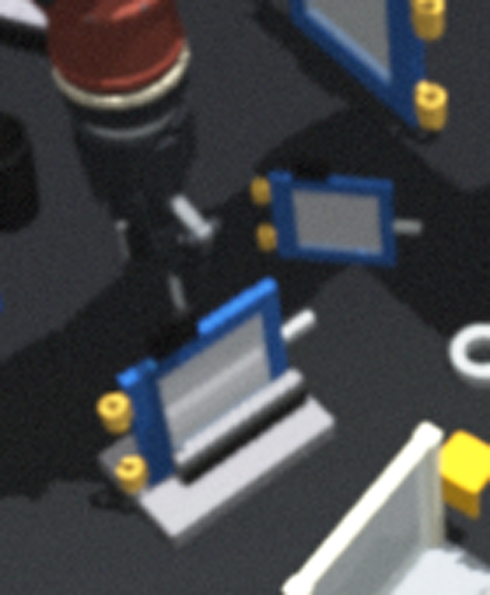

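Emit:
jog_arm(
  commands=[
    {"dx": 0,"dy": -2,"dz": 25,"rx": 0,"ry": 0,"rz": 0,"grip": 50},
    {"dx": 0,"dy": -2,"dz": 50,"rx": 0,"ry": 0,"rz": 0,"grip": 50},
    {"dx": 0,"dy": -2,"dz": 66,"rx": 0,"ry": 0,"rz": 0,"grip": 50},
    {"dx": 0,"dy": -2,"dz": 74,"rx": 0,"ry": 0,"rz": 0,"grip": 50},
    {"dx": 0,"dy": -2,"dz": 74,"rx": 0,"ry": 0,"rz": 0,"grip": 25},
    {"dx": 0,"dy": -2,"dz": 74,"rx": 0,"ry": 0,"rz": 0,"grip": 25},
    {"dx": 0,"dy": -2,"dz": 74,"rx": 0,"ry": 0,"rz": 0,"grip": 0},
    {"dx": 0,"dy": -2,"dz": 74,"rx": 0,"ry": 0,"rz": 0,"grip": 0},
    {"dx": 0,"dy": -2,"dz": 74,"rx": 0,"ry": 0,"rz": 0,"grip": 0},
    {"dx": 0,"dy": -2,"dz": 74,"rx": 0,"ry": 0,"rz": 0,"grip": 0},
  ],
)

```text
time_s: 4.2
tool_pos: [0.6441, -0.173, 0.2309]
orientation: [0.575, 3.087, -0.001]
force: [0.0, -0.3, 5.9]
gripper_width: 0.107
```

Emit:
jog_arm(
  commands=[
    {"dx": 0,"dy": 0,"dz": -8,"rx": 0,"ry": 0,"rz": 0,"grip": 0},
    {"dx": 0,"dy": 0,"dz": -20,"rx": 0,"ry": 0,"rz": 0,"grip": 0},
    {"dx": 0,"dy": 0,"dz": -35,"rx": 0,"ry": 0,"rz": 0,"grip": 0},
    {"dx": 0,"dy": 0,"dz": -50,"rx": 0,"ry": 0,"rz": 0,"grip": 0},
    {"dx": 0,"dy": 0,"dz": -62,"rx": 0,"ry": 0,"rz": 0,"grip": 0},
    {"dx": 0,"dy": 0,"dz": -70,"rx": 0,"ry": 0,"rz": 0,"grip": 0},
    {"dx": 0,"dy": 0,"dz": -70,"rx": 0,"ry": 0,"rz": 0,"grip": 0},
  ],
)

```text
time_s: 5.08
tool_pos: [0.6438, -0.1729, 0.3005]
orientation: [0.575, 3.088, -0.0]
force: [0.9, 0.4, -2.2]
gripper_width: 0.104
```

```bash
python3 - <<'E'
from h import *
c=np.load('chamber.npy')
p,R,s=pose(); print(p.round(4),s['force'],s['torque'])
yaw=c[2]-np.pi/2
def tcp(hx,hy,yaw,z):
    h=np.array([c[0]+np.cos(c[2])*hx-np.sin(c[2])*hy,c[1]+np.sin(c[2])*hx+np.cos(c[2])*hy])
    return np.array([h[0]+.06*np.sin(yaw),h[1]-.06*np.cos(yaw),z])
print('mid',cmd([.5,-.08,.3],R_for(yaw,-1)))
print('pre',tcp(-.072,.084,yaw,.3),cmd(tcp(-.072,.084,yaw,.3),R_for(yaw,-1)))
E
```

```text
[ 0.6438 -0.1729  0.3005] [ 0.88334529  0.38117464 -2.22085024] [-0.00659012  0.07239733 -0.06606145]
mid {'d': array([167.6,  34.9,   0.4]), 'r': array([-1.000e-04,  9.000e-04, -2.281e-01])}
pre [0.52845331 0.24822945 0.3       ] {'d': array([2.593e+02, 3.513e+02, 3.000e-01]), 'r': array([-1.000e-04,  9.000e-04, -2.281e-01])}
```

Emit:
jog_arm(
  commands=[
    {"dx": 20,"dy": 4,"dz": 0,"rx": 0,"ry": 0,"rz": 0,"grip": 0},
    {"dx": 60,"dy": 12,"dz": 0,"rx": 0,"ry": 0,"rz": -0.04,"grip": 0},
    {"dx": 105,"dy": 22,"dz": 0,"rx": 0,"ry": 0,"rz": -0.1,"grip": 0},
    {"dx": 145,"dy": 40,"dz": 0,"rx": 0,"ry": 0,"rz": -0.16,"grip": 0},
    {"dx": 170,"dy": 75,"dz": 0,"rx": 0,"ry": 0,"rz": -0.2,"grip": 0},
    {"dx": 190,"dy": 115,"dz": 0,"rx": 0,"ry": 0,"rz": -0.228,"grip": 0},
    {"dx": 205,"dy": 160,"dz": 0,"rx": 0,"ry": 0,"rz": -0.228,"grip": 0},
    {"dx": 220,"dy": 205,"dz": 0,"rx": 0,"ry": 0,"rz": -0.228,"grip": 0},
    {"dx": 232,"dy": 250,"dz": 0,"rx": 0,"ry": 0,"rz": -0.228,"grip": 0},
    {"dx": 243,"dy": 290,"dz": 0,"rx": 0,"ry": 0,"rz": -0.228,"grip": 0},
    {"dx": 252,"dy": 322,"dz": 0,"rx": 0,"ry": 0,"rz": -0.228,"grip": 0},
    {"dx": 259,"dy": 344,"dz": 0,"rx": 0,"ry": 0,"rz": -0.228,"grip": 0},
    {"dx": 259,"dy": 351,"dz": 0,"rx": 0,"ry": 0,"rz": -0.228,"grip": 0},
    {"dx": 259,"dy": 351,"dz": 0,"rx": 0,"ry": 0,"rz": -0.228,"grip": 0},
    {"dx": 259,"dy": 351,"dz": 0,"rx": 0,"ry": 0,"rz": -0.228,"grip": 0},
  ],
)

```text
time_s: 6.95
tool_pos: [0.5283, 0.247, 0.2998]
orientation: [-0.221, -3.133, 0.001]
force: [-0.4, -0.9, -3.3]
gripper_width: 0.103
```

```bash
python3 - <<'E'
from h import *
import pickle
p,R,s=pose(); print(p.round(4),s['force'],s['torque'],s['q'].round(2))
ims=[]
for c in('scene','top'):
    f=grab_frame(c); pickle.dump(f,open(c+'2.pkl','wb'))
    x0,x1,y0,y1=(215,375,200,340) if c=='scene' else (150,290,90,240)
    im=cv2.cvtColor(f['img'][y0:y1,x0:x1],cv2.COLOR_RGB2BGR); cv2.imwrite(f'pics/{c}2.png',cv2.resize(im,None,fx=4,fy=4,interpolation=cv2.INTER_CUBIC))
E
```

```text
[0.5283 0.247  0.2998] [-0.3809787  -0.94377019 -3.29364469] [-0.00786446  0.05337843 -0.0557871 ] [ 0.31  0.4   0.    1.17 -0.    0.45]
```

View pics/scene2.png

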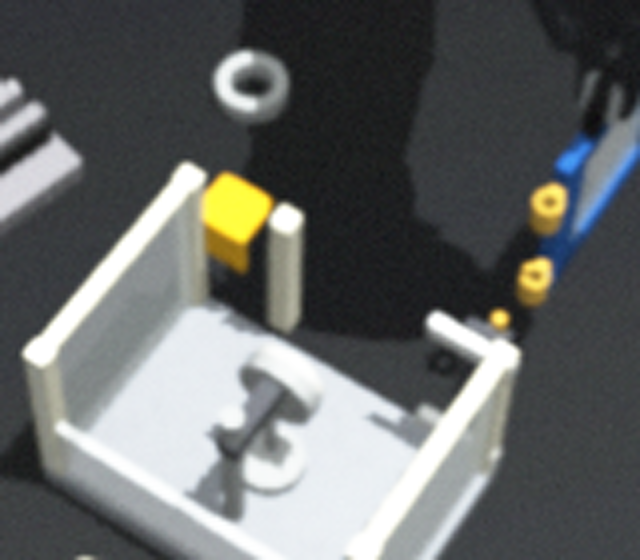

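View pics/top2.png

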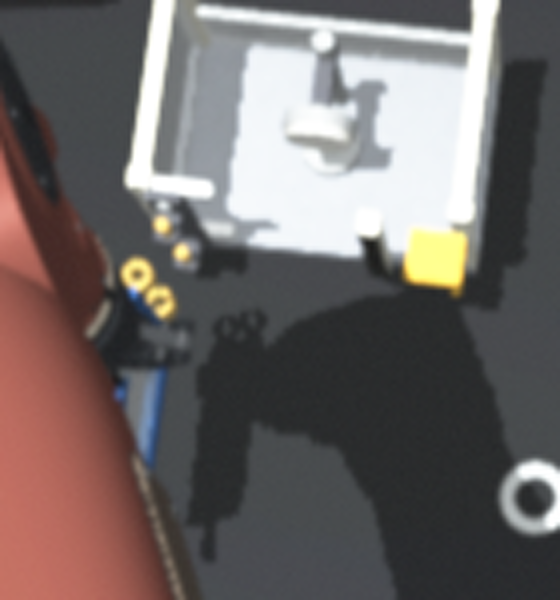

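```bash
cat > z.py <<'E'
from h import *
import pickle,sys
def zoom(tag):
    out=np.zeros((480,780,3),np.uint8)
    for i,(c,(x0,x1,y0,y1)) in enumerate((('top',(170,218,138,186) ),('scene',(325,373,240,288)))):
        f=pickle.load(open(f'{c}{tag}.pkl','rb'))
        im=cv2.cvtColor(f['img'][y0:y1,x0:x1],cv2.COLOR_RGB2BGR)
        im=cv2.resize(im,None,fx=8,fy=8,interpolation=cv2.INTER_CUBIC)
        im=cv2.convertScaleAbs(im,alpha=1.3,beta=20)
        for k in range(0,384,80):
            cv2.putText(im,str(x0+k//8),(k,380),0,.4,(255,255,255),1);cv2.putText(im,str(y0+k//8),(0,k+10),0,.4,(255,255,255),1)
            cv2.line(im,(k,0),(k,384),(120,120,120),1);cv2.line(im,(0,k),(384,k),(120,120,120),1)
        out[:384,i*390:i*390+384]=im
    cv2.imwrite(f'pics/z{tag}.png',out[:390])
zoom(sys.argv[1])
E
python3 z.py 2
```

```text
(no output)
```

View pics/z2.png

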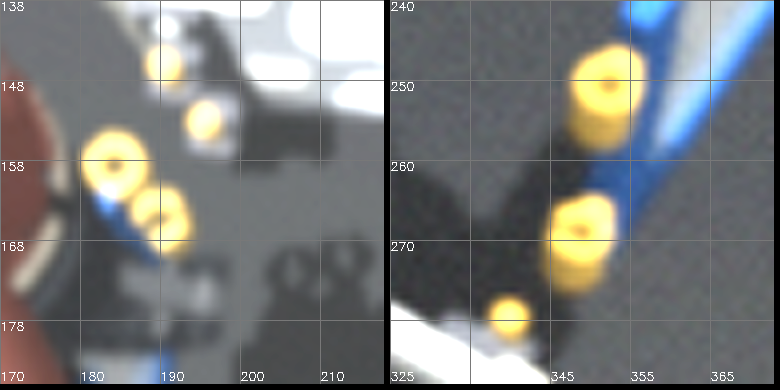

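```bash
cat > tri.py <<'E'
from h import *
import pickle
from scipy.optimize import least_squares
c=np.load('chamber.npy')
def tochm(w):
    d=np.array(w)[:2]-c[:2]; return np.array([np.cos(c[2])*d[0]+np.sin(c[2])*d[1],-np.sin(c[2])*d[0]+np.cos(c[2])*d[1]])
def axis(tag,obs):
    # each obs separately, known z
    for k,z,px in obs:
        f=pickle.load(open(f'{k}{tag}.pkl','rb'))
        w=least_squares(lambda q: proj(f,[q[0],q[1],z])[0]-px,[.6,.2]).x
        print(k,z,w.round(4),'chm',tochm(w).round(4))
E
python3 - <<'E'
from tri import *
h=np.load('chamber.npy')
axis(2,[('top',.206,(183.9,158.2)),('top',.126,(189.7,165.1)),('scene',.206,(351.8,249.7)),('scene',.126,(348.7,268.2)),
('top',.145,(190.1,145.45)),('top',.065,(195.2,152.7)),('scene',.145,(339.3,279.3))])
p,R,s=pose()
yaw=np.arctan2(-R[1,1],-R[0,1]); print('yaw',yaw, 'fk',p[0]-.06*np.sin(yaw),p[1]+.06*np.cos(yaw))
E
```

```text
top 0.206 [0.5885 0.2373] chm [-0.0711  0.0815]
top 0.126 [0.5877 0.2366] chm [-0.0717  0.0807]
scene 0.206 [0.588  0.2383] chm [-0.0717  0.0825]
scene 0.126 [0.5876 0.2395] chm [-0.0722  0.0836]
top 0.145 [0.6384 0.2318] chm [-0.0209  0.0831]
top 0.065 [0.6377 0.2314] chm [-0.0215  0.0826]
scene 0.145 [0.6379 0.2335] chm [-0.0215  0.0847]
yaw -1.712126190694458 fk 0.5878023628469845 0.23862621254456554
```

Emit:
jog_arm(
  commands=[
    {"dx": 0,"dy": 1.9,"dz": 10,"rx": 0,"ry": 0,"rz": 0,"grip": 0},
    {"dx": 0,"dy": 1.9,"dz": 20,"rx": 0,"ry": 0,"rz": 0,"grip": 0},
    {"dx": 0,"dy": 1.9,"dz": 26,"rx": 0,"ry": 0,"rz": 0,"grip": 0},
    {"dx": -8,"dy": 1.9,"dz": 26,"rx": 0,"ry": 0,"rz": 0,"grip": 0},
    {"dx": -18,"dy": 1.9,"dz": 26,"rx": 0,"ry": 0,"rz": 0,"grip": 0},
    {"dx": -28,"dy": 1.9,"dz": 26,"rx": 0,"ry": 0,"rz": 0,"grip": 0},
    {"dx": -34,"dy": 1.9,"dz": 26,"rx": 0,"ry": 0,"rz": 0,"grip": 0},
    {"dx": -38,"dy": 1.9,"dz": 26,"rx": 0,"ry": 0,"rz": 0,"grip": 0},
    {"dx": -42,"dy": 1.9,"dz": 26,"rx": 0,"ry": 0,"rz": 0,"grip": 0},
    {"dx": -45,"dy": 1.9,"dz": 26,"rx": 0,"ry": 0,"rz": 0,"grip": 0},
    {"dx": -48,"dy": 1.9,"dz": 26,"rx": 0,"ry": 0,"rz": 0,"grip": 0},
    {"dx": -50,"dy": 1.9,"dz": 26,"rx": 0,"ry": 0,"rz": 0,"grip": 0},
    {"dx": -50,"dy": 1.9,"dz": 26,"rx": 0,"ry": 0,"rz": 0,"grip": 0},
    {"dx": -50,"dy": 1.9,"dz": 26,"rx": 0,"ry": 0,"rz": 0,"grip": 0},
  ],
)

```text
time_s: 8.8
tool_pos: [0.5781, 0.2428, 0.2739]
orientation: [-0.22, -3.134, 0.0]
force: [1.0, -1.0, -3.0]
gripper_width: 0.107
```

```bash
python3 - <<'E'
from h import *
import pickle
p,R,s=pose(); print(p.round(4),s['force'],s['torque'],s['q'].round(2))
for c in('scene','top'):
    f=grab_frame(c); pickle.dump(f,open(c+'3.pkl','wb'))
E
python3 z.py 3
```

```text
[0.5781 0.2428 0.2739] [ 0.98396582 -0.96048757 -3.01410118] [0.05269637 0.04259677 0.05282689] [0.28 0.5  0.09 1.16 0.   0.42]
```

View pics/z3.png

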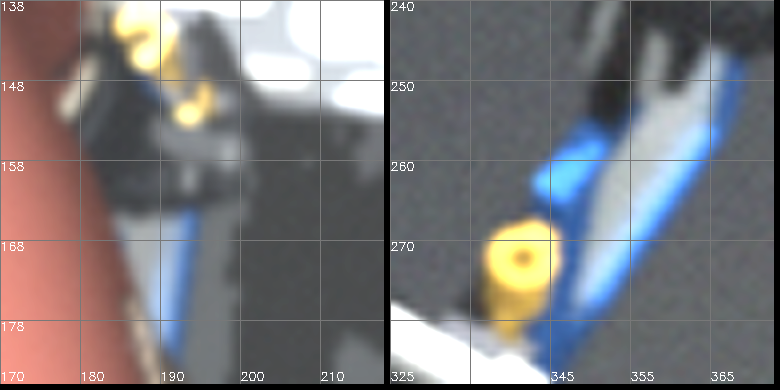

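```bash
python3 - <<'E'
from tri import *
axis(3,[('scene',.180,(341.2,271.7)),('top',.18,(187.9,142.2))])
p,R,s=pose()
yaw=np.arctan2(-R[1,1],-R[0,1]); w=(p[0]-.06*np.sin(yaw),p[1]+.06*np.cos(yaw)); print(yaw,'fk',w,tochm(w))
E
```

```text
scene 0.18 [0.638  0.2348] chm [-0.0216  0.086 ]
top 0.18 [0.6381 0.2314] chm [-0.0211  0.0827]
-1.7110070069201593 fk (np.float64(0.6374427836000343), np.float64(0.23444035055947907)) [-0.02215303  0.08557717]
```

Emit:
jog_arm(
  commands=[
    {"dx": 0,"dy": -0.4,"dz": 4,"rx": 0,"ry": 0,"rz": 0,"grip": 0},
    {"dx": 0,"dy": -0.4,"dz": 8,"rx": 0,"ry": 0,"rz": 0,"grip": 0},
    {"dx": 0,"dy": -0.4,"dz": 11,"rx": 0,"ry": 0,"rz": 0,"grip": 0},
    {"dx": 0,"dy": -0.4,"dz": 12,"rx": 0,"ry": 0,"rz": 0,"grip": 0},
    {"dx": 0,"dy": -0.4,"dz": 13,"rx": 0,"ry": 0,"rz": 0,"grip": 0},
    {"dx": 0,"dy": -0.4,"dz": 14,"rx": 0,"ry": 0,"rz": 0,"grip": 0},
    {"dx": 0,"dy": -0.4,"dz": 14.5,"rx": 0,"ry": 0,"rz": 0,"grip": 0},
  ],
)

```text
time_s: 9.78
tool_pos: [0.5781, 0.2424, 0.2594]
orientation: [0.22, 3.134, 0.0]
force: [-0.2, -0.7, -3.7]
gripper_width: 0.107
```

```bash
python3 -c "
from h import *
p,R,s=pose(); print(p.round(4),s['force'].round(2),s['torque'].round(3))"
```

```text
[0.5781 0.2424 0.2594] [-0.18 -0.75 -3.71] [-0.011  0.044 -0.037]
```

No contact yet (socket bottom about z 63.5). Continue in small steps.

Emit:
jog_arm(
  commands=[
    {"dx": 0,"dy": 0,"dz": 0.7,"rx": 0,"ry": 0,"rz": 0,"grip": 0},
    {"dx": 0,"dy": 0,"dz": 1.4,"rx": 0,"ry": 0,"rz": 0,"grip": 0},
    {"dx": 0,"dy": 0,"dz": 2,"rx": 0,"ry": 0,"rz": 0,"grip": 0},
  ],
)

```text
time_s: 10.15
tool_pos: [0.5781, 0.2424, 0.2574]
orientation: [0.22, 3.134, 0.0]
force: [-0.3, -0.1, -2.0]
gripper_width: 0.105
```

```bash
python3 -c "
from h import *
p,R,s=pose(); print(p.round(4),s['force'].round(2),s['torque'].round(3))"
```

```text
[0.5781 0.2424 0.2574] [-0.33 -0.07 -2.01] [-0.029  0.007 -0.048]
```

Emit:
jog_arm(
  commands=[
    {"dx": 0,"dy": 0,"dz": 0.7,"rx": 0,"ry": 0,"rz": 0,"grip": 0},
    {"dx": 0,"dy": 0,"dz": 1.4,"rx": 0,"ry": 0,"rz": 0,"grip": 0},
    {"dx": 0,"dy": 0,"dz": 2,"rx": 0,"ry": 0,"rz": 0,"grip": 0},
    {"dx": 0,"dy": 0,"dz": 2,"rx": 0,"ry": 0,"rz": 0,"grip": 0},
  ],
)

```text
time_s: 10.65
tool_pos: [0.5781, 0.2424, 0.2554]
orientation: [-0.22, -3.134, 0.0]
force: [-0.4, -0.2, -3.1]
gripper_width: 0.105
```

```bash
python3 -c "
from h import *
p,R,s=pose(); print(p.round(4),s['force'].round(2),s['torque'].round(3))"
```

```text
[0.5781 0.2424 0.2554] [-0.4  -0.16 -3.12] [ 0.012  0.023 -0.047]
```

Emit:
jog_arm(
  commands=[
    {"dx": 0,"dy": 0,"dz": 1,"rx": 0,"ry": 0,"rz": 0,"grip": 0},
    {"dx": 0,"dy": 0,"dz": 2,"rx": 0,"ry": 0,"rz": 0,"grip": 0},
    {"dx": 0,"dy": 0,"dz": 3,"rx": 0,"ry": 0,"rz": 0,"grip": 0},
    {"dx": 0,"dy": 0,"dz": 4,"rx": 0,"ry": 0,"rz": 0,"grip": 0},
  ],
)

```text
time_s: 11.15
tool_pos: [0.5781, 0.2424, 0.2513]
orientation: [0.22, 3.134, -0.0]
force: [-0.4, 0.1, -3.7]
gripper_width: 0.107
```

```bash
python3 - <<'E'
from h import *
import pickle
p,R,s=pose(); print(p.round(4),s['force'].round(2),s['torque'].round(3))
for c in('scene','top'):
    f=grab_frame(c); pickle.dump(f,open(c+'4.pkl','wb'))
E
python3 z.py 4
```

```text
[0.5781 0.2424 0.2513] [-0.45  0.07 -3.67] [ 0.006 -0.005  0.013]
```

View pics/z4.png

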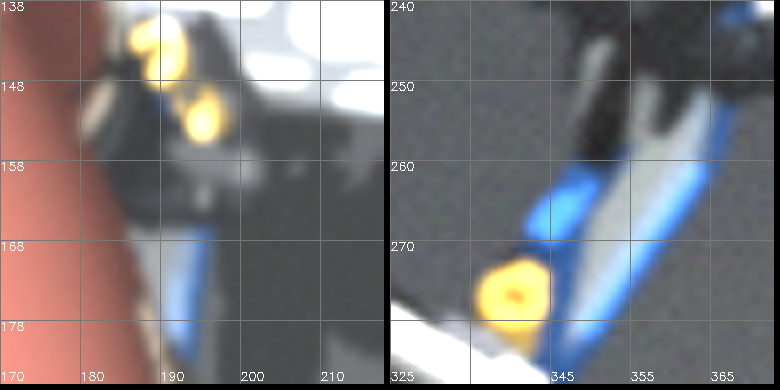

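Emit:
jog_arm(
  commands=[
    {"dx": 0,"dy": 0,"dz": 1.5,"rx": 0,"ry": 0,"rz": 0,"grip": 0},
    {"dx": 0,"dy": 0,"dz": 3,"rx": 0,"ry": 0,"rz": 0,"grip": 0},
    {"dx": 0,"dy": 0,"dz": 4.5,"rx": 0,"ry": 0,"rz": 0,"grip": 0},
    {"dx": 0,"dy": 0,"dz": 6,"rx": 0,"ry": 0,"rz": 0,"grip": 0},
    {"dx": 0,"dy": 0,"dz": 7.5,"rx": 0,"ry": 0,"rz": 0,"grip": 0},
  ],
)

```text
time_s: 11.88
tool_pos: [0.5781, 0.2424, 0.2438]
orientation: [0.22, 3.134, 0.0]
force: [-0.3, -0.2, -3.1]
gripper_width: 0.103
```

```bash
python3 -c "
from h import *
p,R,s=pose(); print(p.round(4),s['force'].round(2),s['torque'].round(3))"
```

```text
[0.5781 0.2424 0.2438] [-0.26 -0.18 -3.1 ] [0.044 0.025 0.001]
```

Emit:
jog_arm(
  commands=[
    {"dx": 0,"dy": 0,"dz": 0.6,"rx": 0,"ry": 0,"rz": 0,"grip": 0},
    {"dx": 0,"dy": 0,"dz": 1.2,"rx": 0,"ry": 0,"rz": 0,"grip": 0},
    {"dx": 0,"dy": 0,"dz": 1.8,"rx": 0,"ry": 0,"rz": 0,"grip": 0},
    {"dx": 0,"dy": 0,"dz": 2.3,"rx": 0,"ry": 0,"rz": 0,"grip": 0},
  ],
)

```text
time_s: 12.38
tool_pos: [0.5781, 0.2424, 0.2416]
orientation: [0.22, 3.134, 0.0]
force: [-0.8, -0.3, -2.8]
gripper_width: 0.107
```

```bash
python3 -c "
from h import *
p,R,s=pose(); print(p.round(4),s['force'].round(2),s['torque'].round(3))"
```

```text
[0.5781 0.2424 0.2416] [-0.77 -0.33 -2.83] [ 0.014  0.039 -0.034]
```

Emit:
jog_arm(
  commands=[
    {"dx": 0,"dy": 0,"dz": 0.3,"rx": 0,"ry": 0,"rz": 0,"grip": 0},
    {"dx": 0,"dy": 0,"dz": 0.6,"rx": 0,"ry": 0,"rz": 0,"grip": 0},
    {"dx": 0,"dy": 0,"dz": 0.6,"rx": 0,"ry": 0,"rz": 0,"grip": 0},
  ],
)

```text
time_s: 12.75
tool_pos: [0.5781, 0.2424, 0.241]
orientation: [0.22, 3.134, 0.0]
force: [0.1, 0.2, -2.8]
gripper_width: 0.104
```

```bash
python3 -c "
from h import *
p,R,s=pose(); print(p.round(4),s['force'].round(2),s['torque'].round(3))"
```

```text
[0.5781 0.2424 0.241 ] [ 0.1   0.21 -2.8 ] [0.031 0.059 0.023]
```

Emit:
jog_arm(
  commands=[
    {"dx": 0,"dy": 0,"dz": 0.3,"rx": 0,"ry": 0,"rz": 0,"grip": 0},
    {"dx": 0,"dy": 0,"dz": 0.6,"rx": 0,"ry": 0,"rz": 0,"grip": 0},
    {"dx": 0,"dy": 0,"dz": 0.6,"rx": 0,"ry": 0,"rz": 0,"grip": 0},
  ],
)

```text
time_s: 13.12
tool_pos: [0.578, 0.2424, 0.2409]
orientation: [0.22, 3.134, 0.0]
force: [-3.6, -0.1, 4.0]
gripper_width: 0.105
```

```bash
python3 -c "
from h import *
p,R,s=pose(); print(p.round(4),s['force'].round(2),s['torque'].round(3))"
```

```text
[0.578  0.2424 0.2409] [-3.55 -0.09  4.04] [-0.1    0.639 -0.017]
```

Emit:
jog_arm(
  commands=[
    {"dx": 0,"dy": 0,"dz": -0.3,"rx": 0,"ry": 0,"rz": 0,"grip": 0},
    {"dx": 0,"dy": 0,"dz": -0.3,"rx": 0,"ry": 0,"rz": 0,"grip": 24},
    {"dx": 0,"dy": 0,"dz": -0.3,"rx": 0,"ry": 0,"rz": 0,"grip": 24},
    {"dx": 0,"dy": 0,"dz": -2,"rx": 0,"ry": 0,"rz": 0,"grip": 24},
    {"dx": 0,"dy": 0,"dz": -2,"rx": 0,"ry": 0,"rz": 0,"grip": 24},
  ],
)

```text
time_s: 13.75
tool_pos: [0.5782, 0.2424, 0.2425]
orientation: [0.22, 3.134, 0.0]
force: [0.1, -0.0, -0.3]
gripper_width: 0.28
```

```bash
cat > look.py <<'E'
from h import *
import pickle,sys
t=sys.argv[1]
p,R,s=pose(); print(p.round(4),s['force'].round(2),s['torque'].round(3),s['gripper_width'],s['q'].round(2))
out=[]
for c in('scene','top'):
    f=grab_frame(c); pickle.dump(f,open(c+t+'.pkl','wb'))
    x0,x1,y0,y1=(255,385,220,330) if c=='scene' else (160,290,110,220)
    im=cv2.cvtColor(f['img'][y0:y1,x0:x1],cv2.COLOR_RGB2BGR); out.append(cv2.convertScaleAbs(cv2.resize(im,None,fx=3,fy=3,interpolation=cv2.INTER_CUBIC),alpha=1.3,beta=20))
cv2.imwrite(f'pics/l{t}.png',np.hstack(out))
E
python3 look.py 5
```

```text
[0.5782 0.2424 0.2425] [ 0.11 -0.04 -0.25] [ 0.025 -0.008 -0.043] 0.280488931557306 [ 0.28  0.52  0.04  1.09 -0.    0.42]
```

View pics/l5.png

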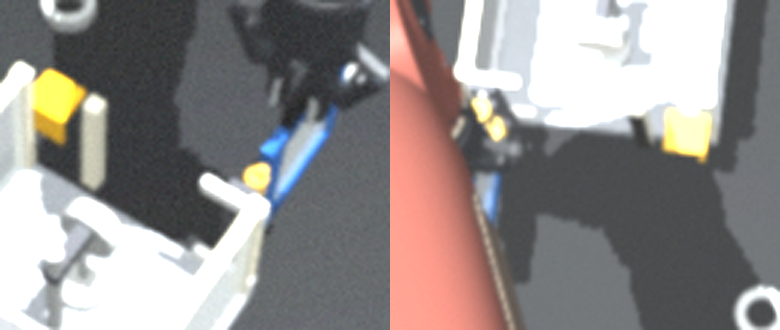

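```bash
python3 -c "
import math
for i in range(1,19):
    t=1.3*i/18; print('{\"dx\": %.1f, \"dy\": %.1f, \"dz\": 0, \"rx\": 0, \"ry\": 0, \"rz\": %.3f, \"grip\": 24},'%(60*(math.cos(t)-1),-60*math.sin(t),-t))"
```

```text
{"dx": -0.2, "dy": -4.3, "dz": 0, "rx": 0, "ry": 0, "rz": -0.072, "grip": 24},
{"dx": -0.6, "dy": -8.6, "dz": 0, "rx": 0, "ry": 0, "rz": -0.144, "grip": 24},
{"dx": -1.4, "dy": -12.9, "dz": 0, "rx": 0, "ry": 0, "rz": -0.217, "grip": 24},
{"dx": -2.5, "dy": -17.1, "dz": 0, "rx": 0, "ry": 0, "rz": -0.289, "grip": 24},
{"dx": -3.9, "dy": -21.2, "dz": 0, "rx": 0, "ry": 0, "rz": -0.361, "grip": 24},
{"dx": -5.5, "dy": -25.2, "dz": 0, "rx": 0, "ry": 0, "rz": -0.433, "grip": 24},
{"dx": -7.5, "dy": -29.1, "dz": 0, "rx": 0, "ry": 0, "rz": -0.506, "grip": 24},
{"dx": -9.7, "dy": -32.8, "dz": 0, "rx": 0, "ry": 0, "rz": -0.578, "grip": 24},
{"dx": -12.2, "dy": -36.3, "dz": 0, "rx": 0, "ry": 0, "rz": -0.650, "grip": 24},
{"dx": -15.0, "dy": -39.7, "dz": 0, "rx": 0, "ry": 0, "rz": -0.722, "grip": 24},
{"dx": -18.0, "dy": -42.8, "dz": 0, "rx": 0, "ry": 0, "rz": -0.794, "grip": 24},
{"dx": -21.2, "dy": -45.7, "dz": 0, "rx": 0, "ry": 0, "rz": -0.867, "grip": 24},
{"dx": -24.6, "dy": -48.4, "dz": 0, "rx": 0, "ry": 0, "rz": -0.939, "grip": 24},
{"dx": -28.1, "dy": -50.8, "dz": 0, "rx": 0, "ry": 0, "rz": -1.011, "grip": 24},
{"dx": -31.9, "dy": -53.0, "dz": 0, "rx": 0, "ry": 0, "rz": -1.083, "grip": 24},
{"dx": -35.8, "dy": -54.9, "dz": 0, "rx": 0, "ry": 0, "rz": -1.156, "grip": 24},
{"dx": -39.8, "dy": -56.5, "dz": 0, "rx": 0, "ry": 0, "rz": -1.228, "grip": 24},
{"dx": -44.0, "dy": -57.8, "dz": 0, "rx": 0, "ry": 0, "rz": -1.300, "grip": 24},
```

Emit:
jog_arm(
  commands=[
    {"dx": -0.2,"dy": -4.3,"dz": 0,"rx": 0,"ry": 0,"rz": -0.072,"grip": 24},
    {"dx": -0.6,"dy": -8.6,"dz": 0,"rx": 0,"ry": 0,"rz": -0.144,"grip": 24},
    {"dx": -1.4,"dy": -12.9,"dz": 0,"rx": 0,"ry": 0,"rz": -0.217,"grip": 24},
    {"dx": -2.5,"dy": -17.1,"dz": 0,"rx": 0,"ry": 0,"rz": -0.289,"grip": 24},
    {"dx": -3.9,"dy": -21.2,"dz": 0,"rx": 0,"ry": 0,"rz": -0.361,"grip": 24},
    {"dx": -5.5,"dy": -25.2,"dz": 0,"rx": 0,"ry": 0,"rz": -0.433,"grip": 24},
    {"dx": -7.5,"dy": -29.1,"dz": 0,"rx": 0,"ry": 0,"rz": -0.506,"grip": 24},
    {"dx": -9.7,"dy": -32.8,"dz": 0,"rx": 0,"ry": 0,"rz": -0.578,"grip": 24},
  ],
)

```text
time_s: 14.85
tool_pos: [0.5832, 0.2085, 0.2424]
orientation: [-0.686, 3.066, 0.0]
force: [1.0, 0.5, 0.4]
gripper_width: 0.28
```

```bash
python3 look.py 6; python3 -c "
from h import *
p,R,s=pose()
print(R.round(3))"
```

```text
[0.5832 0.2085 0.2424] [1.   0.51 0.41] [ 0.087 -0.     0.045] 0.27954183797214516 [ 0.23  0.51  0.01  1.08  0.   -0.21]
[[-0.906 -0.424  0.   ]
 [-0.424  0.906 -0.   ]
 [-0.    -0.    -1.   ]]
```

View pics/l6.png

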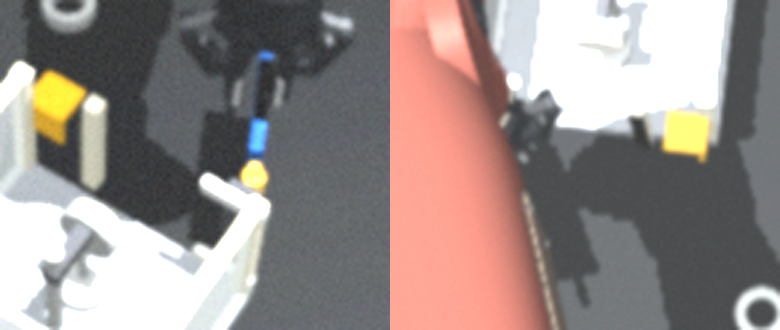

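```bash
python3 -c "
import math
for i in range(1,13):
    t=.84*i/12; print('%.1f %.1f %.3f'%(60*(math.cos(t)-1),-60*math.sin(t),-t))"
```

```text
-0.1 -4.2 -0.070
-0.6 -8.4 -0.140
-1.3 -12.5 -0.210
-2.3 -16.6 -0.280
-3.6 -20.6 -0.350
-5.2 -24.5 -0.420
-7.1 -28.2 -0.490
-9.2 -31.9 -0.560
-11.5 -35.3 -0.630
-14.1 -38.7 -0.700
-16.9 -41.8 -0.770
-20.0 -44.7 -0.840
```

Emit:
jog_arm(
  commands=[
    {"dx": -0.1,"dy": -4.2,"dz": 0,"rx": 0,"ry": 0,"rz": -0.07,"grip": 24},
    {"dx": -0.6,"dy": -8.4,"dz": 0,"rx": 0,"ry": 0,"rz": -0.14,"grip": 24},
    {"dx": -1.3,"dy": -12.5,"dz": 0,"rx": 0,"ry": 0,"rz": -0.21,"grip": 24},
    {"dx": -2.3,"dy": -16.6,"dz": 0,"rx": 0,"ry": 0,"rz": -0.28,"grip": 24},
    {"dx": -3.6,"dy": -20.6,"dz": 0,"rx": 0,"ry": 0,"rz": -0.35,"grip": 24},
    {"dx": -5.2,"dy": -24.5,"dz": 0,"rx": 0,"ry": 0,"rz": -0.42,"grip": 24},
    {"dx": -7.1,"dy": -28.2,"dz": 0,"rx": 0,"ry": 0,"rz": -0.49,"grip": 24},
    {"dx": -9.2,"dy": -31.9,"dz": 0,"rx": 0,"ry": 0,"rz": -0.56,"grip": 24},
    {"dx": -11.5,"dy": -35.3,"dz": 0,"rx": 0,"ry": 0,"rz": -0.63,"grip": 24},
    {"dx": -14.1,"dy": -38.7,"dz": 0,"rx": 0,"ry": 0,"rz": -0.7,"grip": 24},
    {"dx": -16.9,"dy": -41.8,"dz": 0,"rx": 0,"ry": 0,"rz": -0.77,"grip": 24},
    {"dx": -20,"dy": -44.7,"dz": 0,"rx": 0,"ry": 0,"rz": -0.84,"grip": 24},
  ],
)

```text
time_s: 16.45
tool_pos: [0.6201, 0.1766, 0.2423]
orientation: [1.874, -2.521, -0.0]
force: [-0.4, -1.1, -0.9]
gripper_width: 0.282
```

```bash
python3 look.py 7; python3 - <<'E'
from tri import *
p,R,s=pose()
print('tcp chm',tochm(p),'yaw rel',np.arctan2(-R[1,1],-R[0,1])-c[2])
yaw=c[2]; h=np.array([.6375,.2340])
print('shut', h+.06*np.array([np.sin(yaw),-np.cos(yaw)]), cmd([*(h+.06*np.array([np.sin(yaw),-np.cos(yaw)])),.2425],R_for(yaw,-1)), R.T@[np.cos(yaw),np.sin(yaw),0])
E
```

```text
[0.6201 0.1766 0.2423] [-0.39 -1.13 -0.92] [-0.027  0.04   0.027] 0.2823876537053476 [ 0.16  0.56  0.09  1.11 -0.   -1.11]
tcp chm [-0.03098633  0.02586738] yaw rel -0.15378904198713547
shut [0.62911518 0.17458877] {'d': array([-0.7, -9. , -0.2]), 'r': array([-0.    , -0.    , -0.1538])} [-1.53183546e-01 -9.88197754e-01  3.92770439e-06]
```

View pics/l7.png

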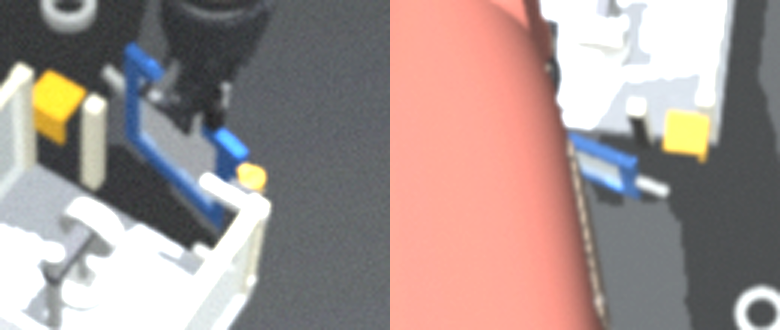

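Emit:
jog_arm(
  commands=[
    {"dx": -0.1,"dy": -2.3,"dz": 0,"rx": 0,"ry": 0,"rz": -0.04,"grip": 24},
    {"dx": -0.3,"dy": -4.6,"dz": 0,"rx": 0,"ry": 0,"rz": -0.08,"grip": 24},
    {"dx": -0.5,"dy": -6.8,"dz": 0,"rx": 0,"ry": 0,"rz": -0.12,"grip": 24},
    {"dx": -0.7,"dy": -9,"dz": 0,"rx": 0,"ry": 0,"rz": -0.154,"grip": 24},
    {"dx": -0.9,"dy": -10.5,"dz": 0,"rx": 0,"ry": 0,"rz": -0.154,"grip": 24},
    {"dx": -1.1,"dy": -11.7,"dz": 0,"rx": 0,"ry": 0,"rz": -0.154,"grip": 24},
    {"dx": -1.3,"dy": -12.8,"dz": 0,"rx": 0,"ry": 0,"rz": -0.154,"grip": 24},
    {"dx": -1.5,"dy": -13.8,"dz": 0,"rx": 0,"ry": 0,"rz": -0.154,"grip": 24},
  ],
)

```text
time_s: 17.55
tool_pos: [0.6339, 0.174, 0.2424]
orientation: [2.061, -2.371, -0.0]
force: [-0.4, -1.5, -0.0]
gripper_width: 0.284
```

```bash
python3 look.py 8
```

```text
[0.6339 0.174  0.2424] [-0.42 -1.53 -0.01] [-0.001  0.053 -0.02 ] 0.2843272186825142 [ 0.16  0.58  0.14  1.13  0.   -1.27]
```

View pics/l8.png

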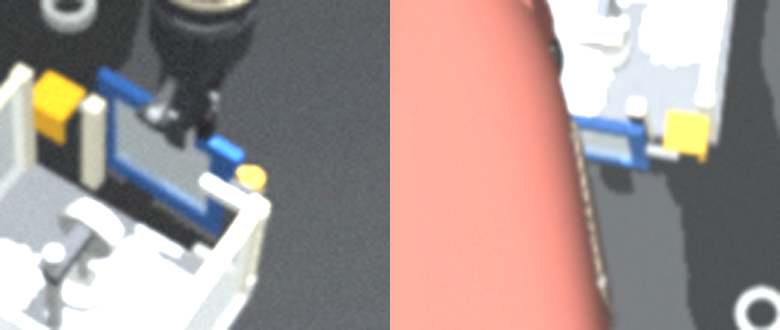

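Emit:
jog_arm(
  commands=[
    {"dx": 0,"dy": -0.5,"dz": 0,"rx": 0,"ry": 0,"rz": 0,"grip": 24},
    {"dx": 0,"dy": -1,"dz": 0,"rx": 0,"ry": 0,"rz": 0,"grip": 24},
    {"dx": 0,"dy": -1.5,"dz": 0,"rx": 0,"ry": 0,"rz": 0,"grip": 24},
    {"dx": 0,"dy": -2,"dz": 0,"rx": 0,"ry": 0,"rz": 0,"grip": 24},
  ],
)

```text
time_s: 18.15
tool_pos: [0.6358, 0.1737, 0.2424]
orientation: [-2.062, 2.37, -0.0]
force: [0.5, -1.3, -0.7]
gripper_width: 0.282
```

```bash
python3 -c "
from h import *
p,R,s=pose(); print(p.round(4),s['force'].round(2),s['torque'].round(3))"
```

```text
[0.6358 0.1737 0.2424] [ 0.46 -1.35 -0.66] [-0.039  0.089 -0.021]
```

Emit:
jog_arm(
  commands=[
    {"dx": 0,"dy": -0.4,"dz": 0,"rx": 0,"ry": 0,"rz": 0,"grip": 24},
    {"dx": 0,"dy": -0.8,"dz": 0,"rx": 0,"ry": 0,"rz": 0,"grip": 24},
    {"dx": 0,"dy": -1.2,"dz": 0,"rx": 0,"ry": 0,"rz": 0,"grip": 24},
  ],
)

```text
time_s: 18.52
tool_pos: [0.637, 0.1735, 0.2424]
orientation: [2.062, -2.37, 0.0]
force: [-0.8, 0.4, 0.1]
gripper_width: 0.282
```

```bash
python3 look.py 9
```

```text
[0.637  0.1735 0.2424] [-0.84  0.41  0.09] [-0.103  0.081  0.014] 0.28205093797914615 [ 0.16  0.59  0.15  1.13 -0.   -1.28]
```

View pics/l9.png

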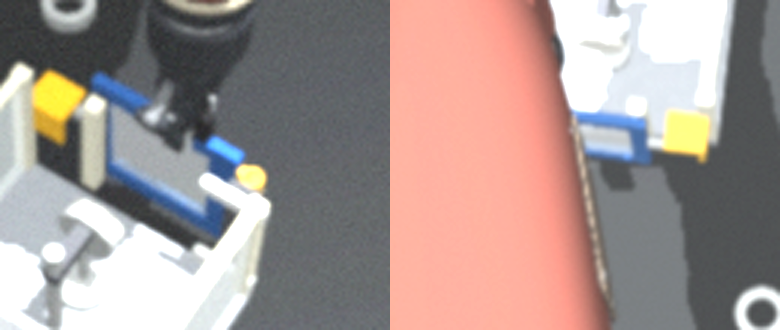

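Emit:
jog_arm(
  commands=[
    {"dx": 0,"dy": -0.4,"dz": 0,"rx": 0,"ry": 0,"rz": 0,"grip": 24},
    {"dx": 0,"dy": -0.8,"dz": 0,"rx": 0,"ry": 0,"rz": 0,"grip": 24},
  ],
)

```text
time_s: 18.88
tool_pos: [0.6378, 0.1735, 0.2424]
orientation: [-2.062, 2.37, 0.0]
force: [-1.6, -0.9, 0.4]
gripper_width: 0.28
```

```bash
python3 -c "
from h import *
p,R,s=pose(); print(p.round(4),s['force'].round(2),s['torque'].round(3))"
```

```text
[0.6378 0.1735 0.2424] [-1.62 -0.95  0.42] [-0.056  0.288 -0.017]
```

Emit:
jog_arm(
  commands=[
    {"dx": 0,"dy": -0.3,"dz": 0,"rx": 0,"ry": 0,"rz": 0,"grip": 24},
    {"dx": 0,"dy": -0.5,"dz": 0,"rx": 0,"ry": 0,"rz": 0,"grip": 24},
  ],
)

```text
time_s: 19.12
tool_pos: [0.6379, 0.1734, 0.2424]
orientation: [2.061, -2.37, -0.001]
force: [-3.3, -0.5, 1.0]
gripper_width: 0.283
```

```bash
python3 -c "
from h import *
p,R,s=pose(); print(p.round(4),s['force'].round(2),s['torque'].round(3))"
```

```text
[0.6379 0.1734 0.2424] [-3.28 -0.5   1.04] [-0.066  0.691 -0.07 ]
```

Emit:
jog_arm(
  commands=[
    {"dx": 0,"dy": 2,"dz": 0,"rx": 0,"ry": 0,"rz": 0,"grip": 24},
    {"dx": 0,"dy": 5,"dz": 0,"rx": 0,"ry": 0,"rz": 0,"grip": 24},
    {"dx": 0,"dy": 7,"dz": 0,"rx": 0,"ry": 0,"rz": 0,"grip": 24},
    {"dx": 0,"dy": 7,"dz": -10,"rx": 0,"ry": 0,"rz": 0,"grip": 24},
    {"dx": 0,"dy": 7,"dz": -30,"rx": 0,"ry": 0,"rz": 0,"grip": 24},
    {"dx": 0,"dy": 7,"dz": -60,"rx": 0,"ry": 0,"rz": 0,"grip": 24},
    {"dx": 0,"dy": 60,"dz": -80,"rx": 0,"ry": 0,"rz": 0,"grip": 24},
    {"dx": 0,"dy": 120,"dz": -80,"rx": 0,"ry": 0,"rz": 0,"grip": 24},
    {"dx": 0,"dy": 180,"dz": -80,"rx": 0,"ry": 0,"rz": 0,"grip": 24},
    {"dx": 0,"dy": 240,"dz": -80,"rx": 0,"ry": 0,"rz": 0,"grip": 24},
    {"dx": 0,"dy": 260,"dz": -80,"rx": 0,"ry": 0,"rz": 0,"grip": 24},
    {"dx": 0,"dy": 260,"dz": -80,"rx": 0,"ry": 0,"rz": 0,"grip": 24},
  ],
)

```text
time_s: 20.62
tool_pos: [0.3806, 0.2098, 0.3234]
orientation: [-2.062, 2.368, -0.001]
force: [0.9, 0.4, 0.6]
gripper_width: 0.28
```

```bash
python3 look.py 10; sed -e "s/T=pickle.*/T=pickle.load(open('top10.pkl','rb'));S=pickle.load(open('scene10.pkl','rb'))/" -e '/^D=/,$d' fit.py > v.py; cat >> v.py <<'E'
sys_src=open('fit.py').read().split('# overlay')[1].split('L=box')[0]; exec(sys_src)
y=.084
def b(x0,x1,h0,h1,z0,z1): return box(c,-.022+x0,-.022+x1,y-h1,y-h0,z0,z1)
M=b(-.005,.005,.012,.15,.03,.165)+b(-.005,.005,.04,.08,.165,.196)+b(-.009,.009,-.009,.009,.125,.147)+b(-.009,.009,-.009,.009,.045,.067)+b(-.004,.004,.15,.18,.085,.095)
ov(T,'vt',M,185,110,290,180,7);ov(S,'vs',M,260,230,370,320,7)
E
python3 v.py >/dev/null
```

```text
[0.3806 0.2098 0.3234] [0.94 0.4  0.57] [-0.004  0.034 -0.012] 0.27991777908373017 [ 0.34  0.11 -0.34  1.13 -0.   -1.1 ]
```

View pics/l10.png

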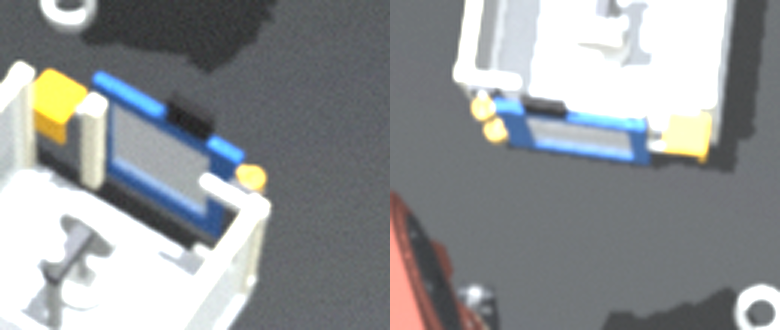

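View pics/vs.png

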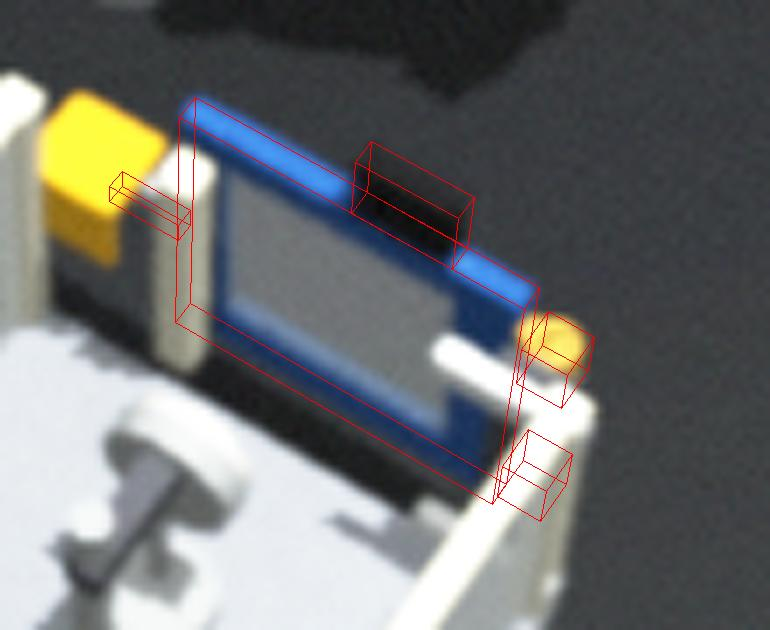

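View pics/vt.png

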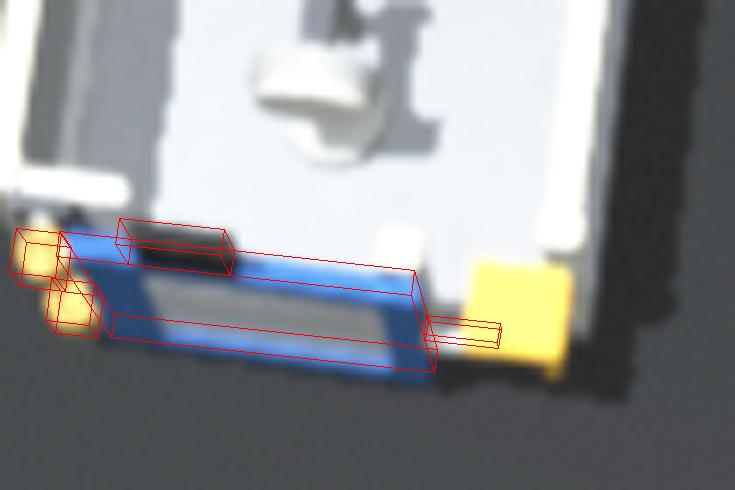

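```bash
python3 - <<'E'
from tri import *
for k in('top','scene'):
    f=pickle.load(open(k+'10.pkl','rb')); W=cloud(f); hsv=cv2.cvtColor(f['img'],cv2.COLOR_RGB2HSV)
    m=(hsv[...,0]>98)&(hsv[...,0]<125)&(hsv[...,1]>110)&(hsv[...,2]>170)
    P=W[m]; q=np.array([tochm(w) for w in P]); z=P[:,2]
    s=(abs(z-.165)<.008)&(abs(q[:,0]+.025)<.03)&(q[:,1]<.08)&(q[:,1]>-.08)
    a=np.polyfit(q[s,1],q[s,0],1); print(k,s.sum(),'slope',a,'z',np.median(z[s]),'x at -58',np.polyval(a,-.058),q[s,1].min(),q[s,1].max())
    # subpixel: project top-face centres per image column
    ys,xs=np.nonzero(m); 
    n=least_squares
    pts=[]
    for col in range(xs[ys>0].min(),xs.max()+1): pass
    # pixel ray intersect z=.165 for bright-blue pixels
    v,u=np.nonzero(m); R,t=cam(f); r=cv2.undistortPoints(np.stack([u,v],-1).reshape(-1,1,2).astype(float),K(f),np.array(f['dist'],float)).reshape(-1,2)
    d=np.c_[r,np.ones(len(r))]@R; C=-R.T@t; X=C+d*((.165-C[2])/d[:,2])[:,None]
    q=np.array([tochm(w) for w in X]); s=(abs(q[:,0]+.025)<.02)&(q[:,1]<.08)&(q[:,1]>-.075)
    print(' ray',s.sum(),np.polyfit(q[s,1],q[s,0],1),q[s,1].min(),q[s,1].max())
E
```

```text
top 111 slope [ 0.03422182 -0.02421087] z 0.16341328079555184 x at -58 -0.02619573442190364 -0.06868436212967835 0.06665453147951579
 ray 118 [ 0.04595221 -0.02440081] -0.068432162222598 0.06658736599665115
scene 148 slope [ 0.02801719 -0.02306094] z 0.16285873333297152 x at -58 -0.02468593538901723 -0.06746469110314797 0.07139944623265904
 ray 150 [ 0.01357111 -0.02194468] -0.06460846302086069 0.07085194029806237
```

```bash
python3 - <<'E'
from tri import *
a=tochm((.6379,.1734));b=tochm((.6375,.2340)); print(a,b,a-b)
p,R,s=pose(); print('to leaf push pt', tochm(p))
yaw=c[2]
from h import *
# target: TCP over point at chamber (-.055, -.025)
def w(x,y): return np.array([c[0]+np.cos(c[2])*x-np.sin(c[2])*y,c[1]+np.sin(c[2])*x+np.cos(c[2])*y])
for q in [(-.06,-.03),(-.034,-.03)]: print(w(*q),cmd([*w(*q),.215],R_for(yaw,-1)))
E
```

```text
[-0.01317009  0.02519968] [-0.02203484  0.08514913] [ 0.00886475 -0.05994945]
to leaf push pt [-0.27143672  0.02527633]
[0.58381563 0.12528632] {'d': array([  55.6, -211.2,  108.3]), 'r': array([-0.0018,  0.0007,  0.001 ])}
[0.6095605 0.1216529] {'d': array([  55.6, -237.2,  108.4]), 'r': array([-0.0018,  0.0007,  0.001 ])}
```

Emit:
jog_arm(
  commands=[
    {"dx": 15,"dy": -45,"dz": 0,"rx": 0,"ry": 0,"rz": 0,"grip": 0},
    {"dx": 35,"dy": -90,"dz": 0,"rx": 0,"ry": 0,"rz": 0,"grip": 0},
    {"dx": 50,"dy": -130,"dz": 20,"rx": 0,"ry": 0,"rz": 0,"grip": 0},
    {"dx": 60,"dy": -160,"dz": 50,"rx": 0,"ry": 0,"rz": 0,"grip": 0},
    {"dx": 60,"dy": -180,"dz": 80,"rx": 0,"ry": 0,"rz": 0,"grip": 0},
    {"dx": 60,"dy": -200,"dz": 98,"rx": 0,"ry": 0,"rz": 0,"grip": 0},
    {"dx": 60,"dy": -210,"dz": 98,"rx": 0,"ry": 0,"rz": 0,"grip": 0},
    {"dx": 60,"dy": -216,"dz": 98,"rx": 0,"ry": 0,"rz": 0,"grip": 0},
    {"dx": 60,"dy": -219,"dz": 98,"rx": 0,"ry": 0,"rz": 0,"grip": 0},
    {"dx": 60,"dy": -219,"dz": 98,"rx": 0,"ry": 0,"rz": 0,"grip": 0},
  ],
)

```text
time_s: 21.98
tool_pos: [0.5895, 0.1198, 0.2252]
orientation: [-2.061, 2.37, -0.001]
force: [0.3, -0.1, 0.0]
gripper_width: 0.0
```

```bash
python3 look.py 11; python3 -c "
from tri import *
print(tochm(pose()[0]))"
```

```text
[0.5895 0.1198 0.2252] [ 0.31 -0.13  0.01] [0.003 0.009 0.037] 0.0001946208886823821 [ 0.08  0.49 -0.07  1.01  0.   -1.35]
[-0.05396774 -0.03466284]
```

View pics/l11.png

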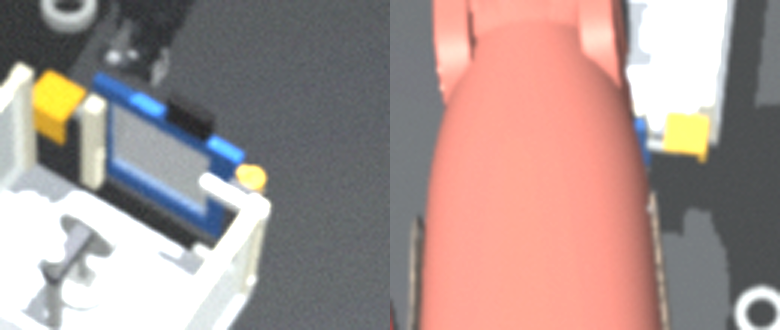

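Fingers are just outside the leaf near its free edge. I'll approach in small steps.

Emit:
jog_arm(
  commands=[
    {"dx": 0,"dy": -2,"dz": 0,"rx": 0,"ry": 0,"rz": 0,"grip": 0},
    {"dx": 0,"dy": -4,"dz": 0,"rx": 0,"ry": 0,"rz": 0,"grip": 0},
    {"dx": 0,"dy": -6,"dz": 0,"rx": 0,"ry": 0,"rz": 0,"grip": 0},
    {"dx": 0,"dy": -7,"dz": 0,"rx": 0,"ry": 0,"rz": 0,"grip": 0},
  ],
)

```text
time_s: 22.58
tool_pos: [0.5964, 0.1186, 0.2244]
orientation: [2.062, -2.37, 0.0]
force: [0.3, 0.1, -0.3]
gripper_width: -0.001
```

```bash
python3 -c "
from tri import *
p,R,s=pose(); print(p.round(4),tochm(p).round(4),s['force'].round(2),s['torque'].round(3))"
```

```text
[0.5964 0.1186 0.2244] [-0.0466 -0.0348] [ 0.32  0.06 -0.34] [ 0.046 -0.014 -0.011]
```

Emit:
jog_arm(
  commands=[
    {"dx": 0,"dy": -0.7,"dz": 0,"rx": 0,"ry": 0,"rz": 0,"grip": 0},
    {"dx": 0,"dy": -1.4,"dz": 0,"rx": 0,"ry": 0,"rz": 0,"grip": 0},
    {"dx": 0,"dy": -2.1,"dz": 0,"rx": 0,"ry": 0,"rz": 0,"grip": 0},
    {"dx": 0,"dy": -2.8,"dz": 0,"rx": 0,"ry": 0,"rz": 0,"grip": 0},
  ],
)

```text
time_s: 23.08
tool_pos: [0.5991, 0.1183, 0.2244]
orientation: [2.062, -2.37, 0.0]
force: [1.0, -0.5, -0.2]
gripper_width: 0.0
```

```bash
python3 -c "
from tri import *
p,R,s=pose(); print(p.round(4),tochm(p).round(4),s['force'].round(2),s['torque'].round(3))"
```

```text
[0.5991 0.1183 0.2244] [-0.0439 -0.0348] [ 1.04 -0.45 -0.16] [ 0.032 -0.018  0.012]
```

Emit:
jog_arm(
  commands=[
    {"dx": 0,"dy": -0.6,"dz": 0,"rx": 0,"ry": 0,"rz": 0,"grip": 0},
    {"dx": 0,"dy": -1.2,"dz": 0,"rx": 0,"ry": 0,"rz": 0,"grip": 0},
    {"dx": 0,"dy": -1.8,"dz": 0,"rx": 0,"ry": 0,"rz": 0,"grip": 0},
  ],
)

```text
time_s: 23.45
tool_pos: [0.6009, 0.118, 0.2244]
orientation: [-2.062, 2.37, 0.0]
force: [-0.1, 1.0, -0.5]
gripper_width: -0.001
```

```bash
python3 -c "
from tri import *
p,R,s=pose(); print(p.round(4),tochm(p).round(4),s['force'].round(2),s['torque'].round(3))"
```

```text
[0.6009 0.118  0.2244] [-0.0421 -0.0348] [-0.05  0.99 -0.54] [ 0.039 -0.009  0.018]
```

Emit:
jog_arm(
  commands=[
    {"dx": 0,"dy": -0.5,"dz": 0,"rx": 0,"ry": 0,"rz": 0,"grip": 0},
    {"dx": 0,"dy": -1,"dz": 0,"rx": 0,"ry": 0,"rz": 0,"grip": 0},
    {"dx": 0,"dy": -1.5,"dz": 0,"rx": 0,"ry": 0,"rz": 0,"grip": 0},
  ],
)

```text
time_s: 23.82
tool_pos: [0.6023, 0.1178, 0.2244]
orientation: [2.062, -2.37, -0.0]
force: [-0.4, -0.2, 0.5]
gripper_width: -0.0
```

```bash
python3 -c "
from tri import *
p,R,s=pose(); print(p.round(4),tochm(p).round(4),s['force'].round(2),s['torque'].round(3))"
```

```text
[0.6023 0.1178 0.2244] [-0.0407 -0.0348] [-0.39 -0.17  0.52] [ 0.004  0.088 -0.026]
```

Emit:
jog_arm(
  commands=[
    {"dx": 0,"dy": -0.5,"dz": 0,"rx": 0,"ry": 0,"rz": 0,"grip": 0},
    {"dx": 0,"dy": -1,"dz": 0,"rx": 0,"ry": 0,"rz": 0,"grip": 0},
    {"dx": 0,"dy": -1.5,"dz": 0,"rx": 0,"ry": 0,"rz": 0,"grip": 0},
  ],
)

```text
time_s: 24.2
tool_pos: [0.6038, 0.1176, 0.2244]
orientation: [2.062, -2.37, 0.0]
force: [-0.6, 0.1, 1.1]
gripper_width: -0.001
```

```bash
python3 look.py 12; python3 -c "
from tri import *
p,R,s=pose(); print(p.round(4),tochm(p).round(4),s['force'].round(2),s['torque'].round(3))"
```

```text
[0.6038 0.1176 0.2244] [-0.57  0.13  1.11] [-0.01   0.017 -0.072] -0.001053015439959557 [ 0.07  0.51 -0.03  1.03 -0.   -1.36]
[0.6038 0.1176 0.2244] [-0.0391 -0.0348] [-1.07 -0.43 -0.2 ] [ 0.003  0.084 -0.036]
```

View pics/l12.png

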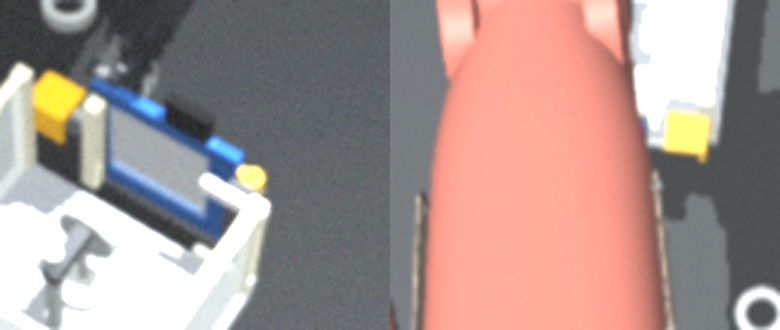

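Emit:
jog_arm(
  commands=[
    {"dx": 0,"dy": -0.5,"dz": 0,"rx": 0,"ry": 0,"rz": 0,"grip": 0},
    {"dx": 0,"dy": -1,"dz": 0,"rx": 0,"ry": 0,"rz": 0,"grip": 0},
  ],
)

```text
time_s: 24.55
tool_pos: [0.6043, 0.1175, 0.2243]
orientation: [2.061, -2.37, -0.001]
force: [-4.9, -0.1, 1.9]
gripper_width: 0.001
```

```bash
python3 -c "
from tri import *
p,R,s=pose(); print(p.round(4),tochm(p).round(4),s['force'].round(2),s['torque'].round(3))"
```

```text
[0.6043 0.1175 0.2243] [-0.0387 -0.0348] [-4.91 -0.15  1.88] [ 0.024  0.866 -0.   ]
```

Emit:
jog_arm(
  commands=[
    {"dx": 0,"dy": 1,"dz": 0,"rx": 0,"ry": 0,"rz": 0,"grip": 0},
    {"dx": 0,"dy": 4,"dz": 0,"rx": 0,"ry": 0,"rz": 0,"grip": 0},
    {"dx": 0,"dy": 12,"dz": 0,"rx": 0,"ry": 0,"rz": 0,"grip": 0},
    {"dx": 0,"dy": 30,"dz": -20,"rx": 0,"ry": 0,"rz": 0,"grip": 0},
    {"dx": 0,"dy": 70,"dz": -60,"rx": 0,"ry": 0,"rz": 0,"grip": 0},
    {"dx": 0,"dy": 120,"dz": -90,"rx": 0,"ry": 0,"rz": 0,"grip": 0},
    {"dx": 0,"dy": 180,"dz": -90,"rx": 0,"ry": 0,"rz": 0,"grip": 0},
    {"dx": 0,"dy": 235,"dz": -90,"rx": 0,"ry": 0,"rz": 0,"grip": 0},
    {"dx": 0,"dy": 235,"dz": -90,"rx": 0,"ry": 0,"rz": 0,"grip": 0},
    {"dx": 0,"dy": 235,"dz": -90,"rx": 0,"ry": 0,"rz": 0,"grip": 0},
  ],
)

```text
time_s: 25.8
tool_pos: [0.3724, 0.1502, 0.3148]
orientation: [-2.061, 2.369, -0.002]
force: [0.9, -0.2, -0.1]
gripper_width: -0.002
```

```bash
python3 look.py 13; sed -i 's/top10/top13/;s/scene10/scene13/' v.py; python3 v.py>/dev/null; python3 - <<'E'
from tri import *
for tag in ('10','13'):
  for k in('top','scene'):
    f=pickle.load(open(k+tag+'.pkl','rb')); W=cloud(f); hsv=cv2.cvtColor(f['img'],cv2.COLOR_RGB2HSV)
    m=(hsv[...,0]>98)&(hsv[...,0]<125)&(hsv[...,1]>110)&(hsv[...,2]>170)
    v,u=np.nonzero(m); R,t=cam(f); r=cv2.undistortPoints(np.stack([u,v],-1).reshape(-1,1,2).astype(float),K(f),np.array(f['dist'],float)).reshape(-1,2)
    d=np.c_[r,np.ones(len(r))]@R; C=-R.T@t; X=C+d*((.165-C[2])/d[:,2])[:,None]
    q=np.array([tochm(w) for w in X]); s=(abs(q[:,0]+.025)<.02)&(q[:,1]<.08)&(q[:,1]>-.075)
    print(tag,k,' ray',s.sum(),np.polyfit(q[s,1],q[s,0],1))
E
```

```text
[0.3724 0.1502 0.3148] [ 0.93 -0.19 -0.09] [-0.042 -0.022 -0.026] -0.0015573687725121263 [ 0.2   0.05 -0.42  1.1  -0.   -1.23]
10 top  ray 118 [ 0.04595221 -0.02440081]
10 scene  ray 150 [ 0.01357111 -0.02194468]
13 top  ray 116 [ 0.04018192 -0.02345623]
13 scene  ray 152 [ 0.0011     -0.02094783]
```

View pics/vt.png

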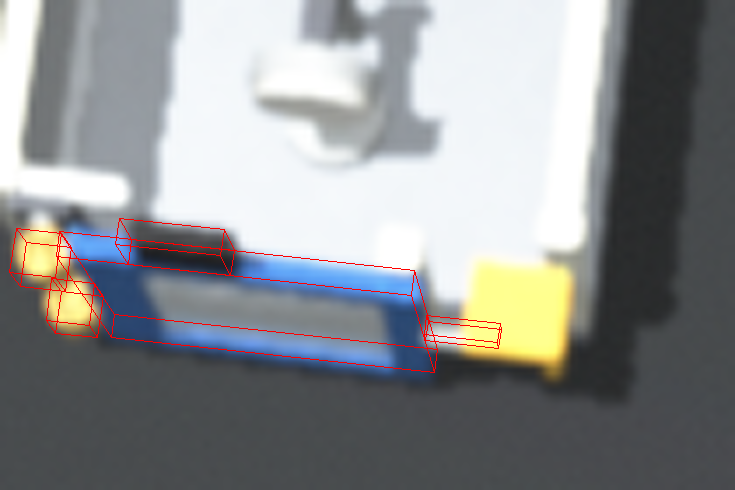

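View pics/vs.png

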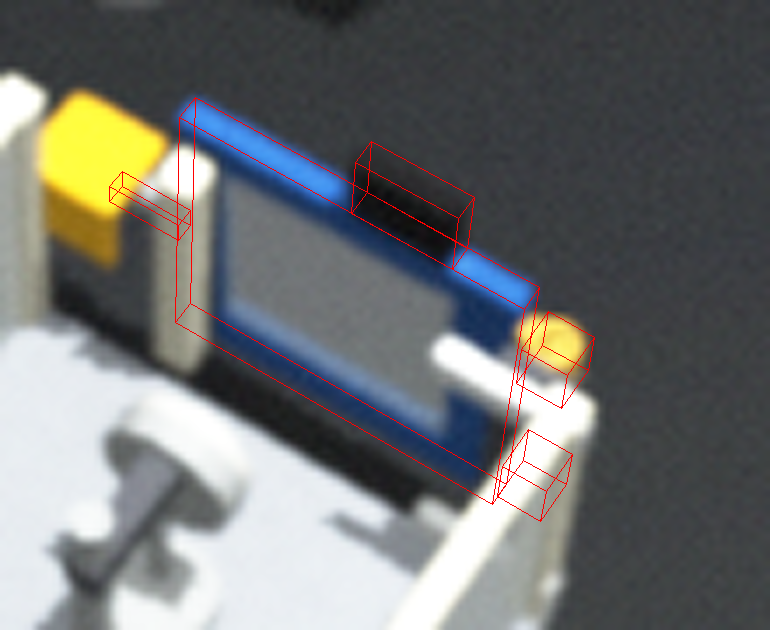

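```bash
python3 -c "
from h import *
print(bot.sense()['time_s'], bot.sign_off())"
```

```text
the job is handed in; nothing more can be done
25.9 None
```

The door is hung on both pintles and swung shut against the stop with its tongue at the keeper. I handed the job in at 25.9 s; no verdict was reported.

- **Hanging:** I took the middle-sized door from the rest and held it square open. I located the pintles in both cameras, about 9–11 mm from the mark, then lowered the door by feel. It went over both pintles without touching and seated at exactly the expected height, with about 7 N of contact.
- **Shutting:** I let go and swung the door shut by its tab until I felt about 3 N of resistance at the stop. The next pictures showed it still very slightly open. I closed the last bit by pushing near the free edge until it stopped firmly at about 5 N.
- **Last checks:** The gripper is clear of everything.
    - **Scene camera:** it shows the door parallel to the chamber front, 0.001 rad off, with its top edge at the seated height.
    - **Top camera:** it disagrees, reading 0.04 rad by a rougher measure. That is close to the 0.05 limit. I trusted the firm stop and the scene camera.
    - **Other objects on the bench:** I did not measure these again. The path was planned to avoid them, and no unexpected contact forces showed.

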